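# Find the parts case that rattles and hold it out

## Robot

A 6-joint arm with a two-finger parallel gripper is mounted at the origin on the work surface. World frame = base frame: x ahead of the robot, y to its left, z up, the work surface at z = 0. Lengths are in m, angles in degrees, forces in N, time in s.
With the tool pointing down it reaches from about 0.35 to 0.875 m from the base axis. Payload 4.2 kg.
Tool frame: the origin (TCP) lies on the centre line of the jaws, within the pads' length; the fingertips stand tip_reach ahead of it and the grasp point (between the pads) is the TCP (tip_reach is the distance from the TCP to the fingertips, in m); z points along the fingers, y is the line along which they close (so a half turn about z gives the same grasp; the last joint's range is limited). The gripper opens to 87 mm and grips with 3 to 60 N. Pads are 19 mm wide; open, the fingers measure 117 mm over their backs; the gripper's body (75 mm by 190 mm) begins 51 mm behind the grasp point.
Start: joints at [87.926, 22.042, 0.453, 0, -68.411, -14.817], TCP at [0.182, 0.598, 0.242] pointing down, gripper open.
Joint ranges: [-179.83, 179.83], [-69.29, 118.12], [-61.27, 80.66], [-181.25, 117.63], [-171.15, -9.14], [-177.46, 177.46]. Speed limits (degrees/s): [159.86, 159.86, 180, 180, 180, 180].

## Interface

Orientations are given as a 3x3 rotation matrix whose columns are the frame's x, y, z axes.
In Python, from station import sense, capture, finish_job, tip_reach gives the robot as it stands.
- The arm moves only by the tool arm_command, never from a script. Its argument "deltas" is a list of rows, each a list of 7 numbers: the turn, a rotation vector about the tool's x, y, z in rad, then the shift along the tool's x, y, z in cm, then the closure, from -1 (fully open) to 1 (shut), so that 0 is half open. In form: [[rx, ry, rz, dx, dy, dz, hand], ...]. A call has 1 to 8 rows; each row is the pose to reach, as a shift and turn from the pose commanded when the call began, along the tool's axes at that moment; what a row does not reach only later rows make up. A row lasts 1/12 s, in which the tool goes at most 41.7 mm and 7.16 degrees, less where a joint would pass 70% of its speed; a pose out of reach is approached as far as the arm can. A call with a gripper value outside its range is refused whole. The fingers move at their own pace and stop on an object; the grip force is fixed at half the most. Time passes only in rows, so rows that repeat a pose let the fingers close. It gives the time, the measured TCP pose, the force, the opening and the grip force at its end, in the units of the state.
- sense(): the state, without advancing time (a new reading comes with each control period).
- capture(name): name is "scene" or "top" or "wrist"; returns a dict with "pixels" (384x512x3 uint8, blue, green, red), "fovy" (degrees; the focal length in pixels is half the picture's height over the tangent of half this angle, whatever the lens; pixels are square), "cx", "cy" (the principal point, pixels), "k1" (the pictures are not rectified: a ray, as slopes to the right and down, at radius r is drawn at 1 + k1 r^2 times it, then the intrinsics apply), "rvec" (rotation vector, rad) and "tvec" (3), from world to camera coordinates, as OpenCV has them. Camera axes: x right, y down, z forward; pixel columns grow to the right and rows downward; lengths in m; the calibration is good to about 2 mm. A picture is of the moment at which its call begins. There is no depth.
- finish_job(): hands the job in; it is judged then, once.
The state is a dict: "time_s": time; "joints": joint angles; "joint_velocities": joint speeds; "effort": joint torques, N m; "tcp_pos": TCP position; "ee_rot": TCP orientation; "wrist_force": force on the tool from outside, world axes, zero at the start; "moment": the same for the moment, N m; "gripper_width": opening from 0.0 (shut) to 1.0 (fully open); "gripper_force": force on a finger pad.
Only numpy, scipy, OpenCV 4.12 (cv2) and the standard library are available. Lean on these libraries where they do the work, as an engineer would, in place of code of your own. Each camera call takes 0.05 s, during which the arm holds its last target. There are 200 camera calls.

## Task

Three identical closed parts cases stand in a row on the rubber mat, and one of them has a loose steel ball inside. Going from the robot's left to its right, lift each case 5 cm or more off the mat above its own place, shake it briskly back and forth a few times while it is up there, and stand it back on the mat before taking the next. Then hold out the one that rattled: upright and still, at least 12 cm above the bench and past the mat's far edge, away from the robot; finish while holding it there, with the two silent cases standing on the mat and the glue bottle, screwdriver and wood offcut left alone.

Things in the scene. Friction and masses are not known exactly. Their poses are not given: they have to be found in the camera images.
- mat: black rubber mat fixed on the bench, 190 (its x, away from the robot) x 440 (its y, to the robot's left) x 6 mm thick; origin at the centre of its underside on the bench top (z = 0), its far edge at its x = +95 mm. Its left case stands near y = +150 mm, the middle one near 0, the right one near -150 mm
- case_1: closed grey plastic parts case, 130 long (its x) x 56 wide (its y) x 50 mm high, 0.2 to 0.7 kg, rigid, flat-sided; grip it across the 56 mm. Origin at the centre of its underside, z up. The three look identical and stand in a row along the mat's y, 130 to 170 mm apart, long side within 0.35 rad of the mat's x; the names do not tell which stands where or which rattles
- case_2: as case_1. In the one that rattles a 28 mm, 90 g steel ball rolls freely, 94 mm along the case's x and 20 mm along its y: it knocks on the ends and its weight wanders when the case is shaken or tipped
- case_3: as case_1. The two silent cases are packed solid: nothing moves in them. The cases' own weights vary widely at random, so weight alone does not tell which one rattles
- glue: bystander: white glue bottle with an orange cap, 56 mm across, 160 mm tall, standing beyond the mat's left end; origin at the centre of its underside
- screwdriver: bystander: screwdriver lying on the bench just beyond the far edge of the mat, roughly along that edge, under 35 mm high; origin at the middle of its underside, x from handle to tip
- offcut: bystander: pale wood offcut, 70 x 90 x 35 mm high, lying beyond the mat's right end; origin at the centre of its underside
Things that resemble listed ones, but are neither listed nor needed, are in the scene too. Leave any blue, turquoise or yellow look-alike of the case_2 alone.

How it is judged:
By the outcome, as a careful person would: the job done as asked, in the order asked, and still so for the second after the job is handed in, while the arm keeps its last pose, push and grip.
It also fails if it takes over 72 s, if anything falls off the work surface, if the arm or the gripper's body presses on something with over 40 N, if the wrist force passes 120 N, or if a joint passes its speed limit or range.

## Working session

There is one attempt and no reset: what is moved stays moved. The work goes in short steps, Python scripts to look and compute and a tool call to move; the robot and the scene stay as the last step left them, time stands still between calls to the robot, and variables do not carry over. Pictures are saved under pics/ and viewed, at most 10 in all, crops included, and the job is handed in when it is done.

Besides the shell and the picture viewer there is one more tool, called after ">>>" by a JSON object that holds its "op" and its "data", one argument or row to a line. arm_command: Moves the arm, as the interface text tells. Its arguments: {"type":"object","properties":{"deltas":{"type":"array"}},"required":["deltas"]}

```bash
ls; mkdir -p pics; python3 - <<'E'
from station import sense,capture,tip_reach
import cv2,numpy as np
print(tip_reach); s=sense(); print(s)
ims=[]
for n in("scene","top"):
    c=capture(n); cv2.imwrite(f"pics/{n}0.png",c["pixels"]); print({k:v for k,v in c.items() if k!="pixels"})
    np.savez(f"{n}0.npz",**c)
E
```

```text
pics
0.019
{'time_s': 0.0, 'joints': array([ 8.79253794e+01,  2.20888515e+01,  3.79743142e-01, -2.86062016e-02,
       -6.84106277e+01, -1.48180792e+01]), 'joint_velocities': array([-0.13394563, -0.04678801, -0.01327822,  0.12968865, -0.02800737,
        0.00750969]), 'effort': array([ 4.33005080e-04, -3.90667355e+01,  1.87404388e+01,  4.21985328e+00,
        1.09962738e-02, -1.84785495e-04]), 'tcp_pos': array([0.18141573, 0.59750454, 0.24048042]), 'ee_rot': array([[ 9.56797099e-01, -2.90755945e-01, -5.39592433e-04],
       [-2.90756433e-01, -9.56794860e-01, -2.07156813e-03],
       [ 8.60414832e-05,  2.13896035e-03, -9.99997709e-01]]), 'wrist_force': array([-0.1788805 , -0.55979613, -0.7884203 ]), 'moment': array([-0.00820486, -0.02651104, -0.04168258]), 'gripper_force': 0.0, 'gripper_width': 1.0013065151991736}
{'fovy': 42.76967410663455, 'cx': 251.97284643220394, 'cy': 193.33414464369682, 'k1': -0.13975534202927675, 'rvec': array([ 2.2869836 ,  1.01677346, -0.38041621]), 'tvec': array([-0.41269015, -0.30345726,  1.75658287])}
{'fovy': 46.22351856722355, 'cx': 255.85194919241403, 'cy': 191.03017040454722, 'k1': -0.043307339824517115, 'rvec': array([ 2.18745063, -2.12664328,  0.16302479]), 'tvec': array([0.01405857, 0.6163473 , 1.30241889])}
```

View pics/top0.png

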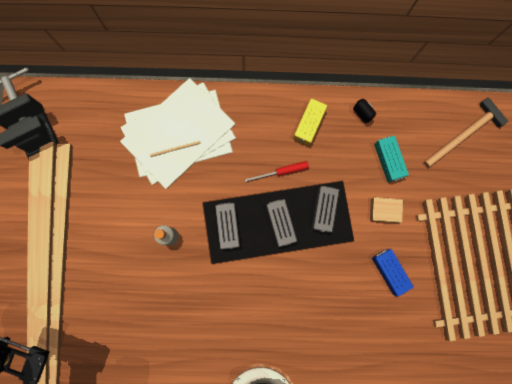

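View pics/scene0.png

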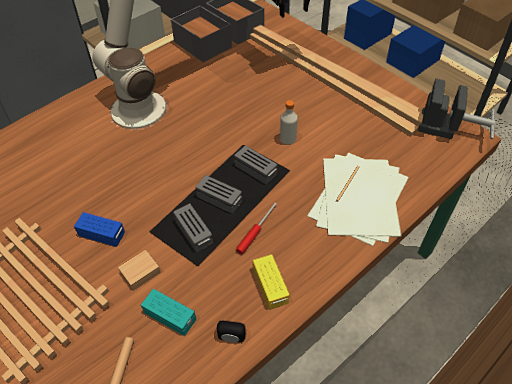

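The top view shows the mat at about (278,222) with grey cases at (228,226), (282,223) and (326,209). The glue is at (164,235), the screwdriver at (278,172) and the offcut at (387,210). The blue (393,273), turquoise (392,159) and yellow (311,122) boxes are look-alikes off the mat. The three grey ones on the mat fit the description.

```bash
cat > h.py <<'E'
import cv2,numpy as np
def K(c):
    f=192/np.tan(np.radians(c["fovy"])/2); return np.array([[f,0,c["cx"]],[0,f,c["cy"]],[0,0,1.]])
def ray(c,px,z):
    n=cv2.undistortPoints(np.float64(px).reshape(-1,1,2),K(c),np.array([float(c["k1"]),0,0,0]))[:,0] 
    R=cv2.Rodrigues(c["rvec"])[0]; o=-R.T@c["tvec"]; d=np.c_[n,np.ones(len(n))]@R
    return o+d*((z-o[2])/d[:,2])[:,None]
def project(c,P):
    return cv2.projectPoints(np.float64(P),c["rvec"],c["tvec"],K(c),np.array([float(c["k1"]),0,0,0]))[0][:,0]
def cases(c,box,thr=(62,150)):
    im=c["pixels"]; x0,y0,x1,y1=box; hsv=cv2.cvtColor(im,cv2.COLOR_BGR2HSV)
    m=np.zeros(im.shape[:2],np.uint8); r=(slice(y0,y1),slice(x0,x1))
    m[r]=((hsv[r][...,1]<70)&(hsv[r][...,2]>thr[0])&(hsv[r][...,2]<200))*255
    m=cv2.morphologyEx(m,cv2.MORPH_CLOSE,np.ones((3,3)))
    out=[]
    for k in cv2.findContours(m,cv2.RETR_EXTERNAL,cv2.CHAIN_APPROX_NONE)[0]:
        if cv2.contourArea(k)<300: continue
        w=ray(c,k[:,0],0.056)[:,:2]
        (cx,cy),(a,b),t=cv2.minAreaRect(np.float32(w*1000))
        if a<b: a,b,t=b,a,t+90
        out.append((round(cx,1),round(cy,1),round(a),round(b),round((t+90)%180-90,1)))
    return m,sorted(out,key=lambda o:-o[1])
E
python3 - <<'E'
from h import *
c=dict(np.load("top0.npz")); s=dict(np.load("scene0.npz"))
m,o=cases(c,(200,180,355,262)); print(o)
im=c["pixels"]
crop=cv2.resize(im[170:270,150:410],None,fx=3,fy=3,interpolation=cv2.INTER_CUBIC)
mm=cv2.resize(m[170:270,150:410],None,fx=3,fy=3)
cv2.imwrite("pics/crop1.png",np.vstack([crop[:,:],cv2.cvtColor(mm,cv2.COLOR_GRAY2BGR)])[:600])
# mat: dark
g=(cv2.cvtColor(im,cv2.COLOR_BGR2HSV)[...,1]<110); q=np.zeros_like(m); q[175:270,200:358]=g[175:270,200:358]*255
k=max(cv2.findContours(q,0,1)[0],key=cv2.contourArea)
w=ray(c,k[:,0],.006)[:,:2]; print("mat",cv2.minAreaRect(np.float32(w*1000)))
print("screwdriver",ray(c,[(246,180),(308,165)],.015),"glue",ray(c,[(160,235)],.16),"offcut",ray(c,[(387,210)],.035))
print("scene pts",ray(s,[(256,161),(219,191),(193,226)],.056))
E
```

```text
[(510.1, 113.6, 134, 57, 8.6), (524.2, -45.6, 134, 57, 17.3), (567.1, -176.6, 135, 57, -9.2)]
mat ((529.576904296875, -38.23652648925781), (184.19566345214844, 433.677978515625), 10.570075035095215)
screwdriver [[ 0.65257247  0.06213031  0.015     ]
 [ 0.70505986 -0.12736184  0.015     ]] glue [[0.47281912 0.28691395 0.16      ]] offcut [[ 0.57058583 -0.3651667   0.035     ]]
scene pts [[ 0.51688678  0.11004993  0.056     ]
 [ 0.53209255 -0.04987834  0.056     ]
 [ 0.58031841 -0.18314166  0.056     ]]
```

View pics/crop1.png

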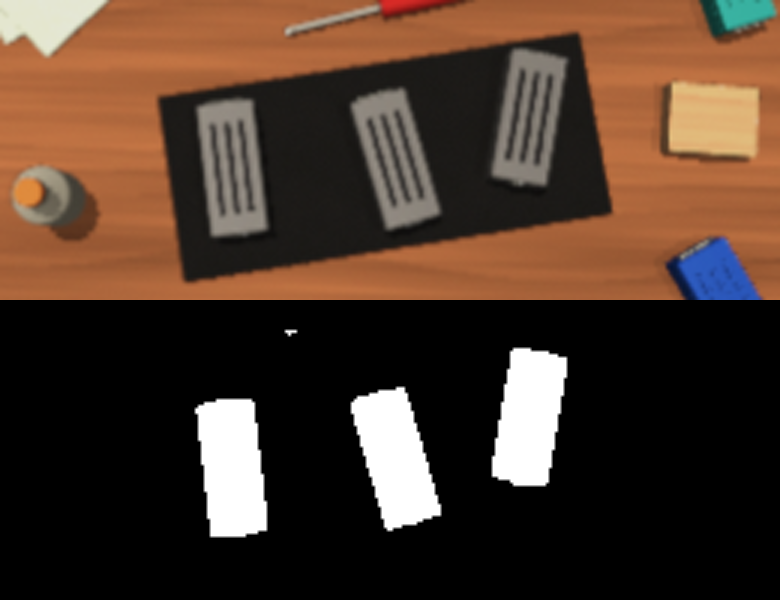

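The crop confirms three grey cases on the mat with clean masks of 134x57 mm against the given 130x56. Mat size, spacing and the second view all agree. I'll start with the left case.

```bash
cat >> h.py <<'E'
def go(s,p,yaw):
    R=s["ee_rot"]; y=np.radians(yaw); T=np.array([[np.cos(y),np.sin(y),0],[np.sin(y),-np.cos(y),0],[0,0,-1.]])
    from scipy.spatial.transform import Rotation as Q
    print("rot",Q.from_matrix(R.T@T).as_rotvec().round(3),"cm",(R.T@(np.array(p)-s["tcp_pos"])*100).round(2))
E
python3 - <<'E'
from h import *; from station import sense
go(sense(),(.510,.1135,.15),8.6)
E
```

```text
rot [ 0.002  0.    -0.445] cm [45.51 36.75  9.13]
```

>>> {"op": "arm_command", "data": {
  "deltas": [
    [0,0,-0.445,45.5,36.75,0,-1],
    [0,0,-0.445,45.5,36.75,0,-1],
    [0,0,-0.445,45.5,36.75,0,-1],
    [0,0,-0.445,45.5,36.75,0,-1],
    [0,0,-0.445,45.5,36.75,0,-1],
    [0,0,-0.445,45.5,36.75,0,-1],
    [0,0,-0.445,45.5,36.75,0,-1],
    [0,0,-0.445,45.5,36.75,0,-1]
  ]
}}

```text
time_s: 0.77
tcp_pos: [0.3693, 0.3202, 0.2414]
ee_rot: [[0.989, 0.15, -0.0], [0.15, -0.989, -0.0], [-0.0, 0.0, -1.0]]
wrist_force: [1.1, 0.5, -0.9]
gripper_width: 1.0
gripper_force: 0.0
```

```bash
python3 - <<'E'
from h import *; from station import sense
s=sense();print(s["time_s"],s["tcp_pos"]);go(s,(.510,.1135,.15),8.6)
E
```

```text
0.7667 [0.36927537 0.32021211 0.24141095]
rot [0.    0.    0.001] cm [10.81 22.55  9.14]
```

>>> {"op": "arm_command", "data": {
  "deltas": [
    [0,0,0,9,19,0,-1],
    [0,0,0,9,19,0,-1],
    [0,0,0,9,19,0,-1],
    [0,0,0,9,19,0,-1],
    [0,0,0,9,19,0,-1],
    [0,0,0,9,19,0,-1],
    [0,0,0,9,19,6,-1],
    [0,0,0,9,19,6,-1]
  ]
}}

```text
time_s: 1.43
tcp_pos: [0.485, 0.1463, 0.1787]
ee_rot: [[0.989, 0.146, -0.004], [0.146, -0.989, -0.0], [-0.004, -0.0, -1.0]]
wrist_force: [-0.9, -0.6, -0.8]
gripper_width: 1.001
gripper_force: 0.0
```

>>> {"op": "arm_command", "data": {
  "deltas": [
    [0,0,0,0,0,0,-1],
    [0,0,0,0,0,0,-1]
  ]
}}

```text
time_s: 1.6
tcp_pos: [0.486, 0.1476, 0.181]
ee_rot: [[0.989, 0.15, -0.002], [0.15, -0.989, -0.002], [-0.002, 0.002, -1.0]]
wrist_force: [0.9, -0.4, 0.6]
gripper_width: 0.996
gripper_force: 0.0
```

```bash
python3 - <<'E'
from h import *; from station import sense,capture
s=sense();print(s["time_s"],s["tcp_pos"],np.abs(s["joint_velocities"]).max());go(s,(.510,.1135,.15),8.6)
c=capture("wrist"); np.savez("w1.npz",**c); im=c["pixels"]; cv2.imwrite("pics/w1.png",im)
print(project(c,[(.510,.1135,.056),tuple(s["tcp_pos"])]))
E
```

```text
1.6 [0.48596563 0.14761864 0.18100328] 3.031843672135143
rot [0.002 0.002 0.   ] cm [1.87 3.73 3.1 ]
[[302.89369066 165.73568157]
 [256.31088847 263.59489419]]
```

View pics/w1.png

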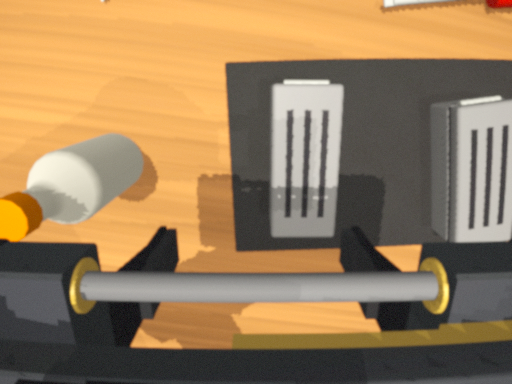

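The wrist view shows the left case with its top face corners at about (272,85), (343,85), (334,237) and (271,237). The glue bottle is well clear at left.

```bash
python3 - <<'E'
from h import *; from station import sense
c=dict(np.load("w1.npz"))
w=ray(c,[(272,85),(343,85),(334,237),(271,237)],.056)[:,:2]*1000
print(w.round(1),w.mean(0),cv2.minAreaRect(np.float32(w)))
s=sense(); go(s,(*(w.mean(0)/1000),.033),8.6)
E
```

```text
[[568.9 148.6]
 [577.5  94.6]
 [451.3  74.3]
 [443.2 129.1]] [510.21466919 111.64358916] ((510.03997802734375, 111.70269775390625), (127.8348388671875, 55.287940979003906), 9.050838470458984)
rot [ 0.    -0.001  0.001] cm [ 1.74  3.97 14.94]
```

>>> {"op": "arm_command", "data": {
  "deltas": [
    [0,0,-0.005,1.75,3.95,3,-1],
    [0,0,-0.005,1.75,3.95,6,-1],
    [0,0,-0.005,1.75,3.95,9,-1],
    [0,0,-0.005,1.75,3.95,12,-1],
    [0,0,-0.005,1.75,3.95,13.5,-1],
    [0,0,-0.005,1.75,3.95,14.8,-1],
    [0,0,-0.005,1.75,3.95,14.8,0],
    [0,0,-0.005,1.75,3.95,14.8,1]
  ]
}}

```text
time_s: 2.32
tcp_pos: [0.5106, 0.1124, 0.0346]
ee_rot: [[0.988, 0.156, 0.002], [0.156, -0.988, 0.001], [0.002, -0.0, -1.0]]
wrist_force: [0.0, 0.3, -0.2]
gripper_width: 0.921
gripper_force: 0.0
```

>>> {"op": "arm_command", "data": {
  "deltas": [
    [0,0,0,0,0,0,1],
    [0,0,0,0,0,0,1],
    [0,0,0,0,0,0,1],
    [0,0,0,0,0,0,1],
    [0,0,0,0,0,0,1],
    [0,0,0,0,0,0,1]
  ]
}}

```text
time_s: 2.82
tcp_pos: [0.5101, 0.1119, 0.0346]
ee_rot: [[0.988, 0.155, 0.002], [0.155, -0.988, 0.001], [0.002, -0.001, -1.0]]
wrist_force: [-1.9, 1.0, 5.0]
gripper_width: 0.641
gripper_force: 30.0
```

>>> {"op": "arm_command", "data": {
  "deltas": [
    [0,0,0,0,0,-2,1],
    [0,0,0,0,0,-5,1],
    [0,0,0,0,0,-8,1],
    [0,0,0,0,0,-11,1],
    [0,0,0,0,0,-11,1],
    [0,0,0,0,0,-11,1],
    [0,0,0,0,0,-11,1],
    [0,0,0,0,0,-11,1]
  ]
}}

```text
time_s: 3.48
tcp_pos: [0.5076, 0.1106, 0.1411]
ee_rot: [[0.988, 0.154, -0.005], [0.154, -0.988, -0.002], [-0.006, 0.001, -1.0]]
wrist_force: [0.5, -0.2, -6.3]
gripper_width: 0.638
gripper_force: 30.0
```

```bash
cat > r.py <<'E'
from station import sense
import numpy as np
s=sense();R=s["ee_rot"];print(round(s["time_s"],2),"tcp",s["tcp_pos"].round(4),"F_tool",(R.T@s["wrist_force"]).round(2),"M_tool",(R.T@s["moment"]).round(3),"grip",round(s["gripper_width"],3),round(s["gripper_force"],1),"tilt",R[2].round(3))
E
python3 r.py
```

```text
3.48 tcp [0.5076 0.1106 0.1411] F_tool [0.54 0.24 6.33] M_tool [-0.006 -0.016 -0.005] grip 0.638 30.0 tilt [-0.006  0.001 -1.   ]
```

>>> {"op": "arm_command", "data": {
  "deltas": [
    [0,0,0,3,0,0,1],
    [0,0,0,3,0,0,1],
    [0,0,0,-3,0,0,1],
    [0,0,0,-3,0,0,1],
    [0,0,0,3,0,0,1],
    [0,0,0,3,0,0,1],
    [0,0,0,-3,0,0,1],
    [0,0,0,-3,0,0,1]
  ]
}}

```text
time_s: 4.15
tcp_pos: [0.4765, 0.1056, 0.1387]
ee_rot: [[0.988, 0.152, -0.012], [0.152, -0.988, -0.005], [-0.012, 0.003, -1.0]]
wrist_force: [-2.8, -0.4, -6.7]
gripper_width: 0.64
gripper_force: 30.0
```

```bash
python3 r.py
```

```text
4.15 tcp [0.4765 0.1056 0.1387] F_tool [-2.79 -0.04  6.76] M_tool [-0.098 -0.637 -0.001] grip 0.64 30.0 tilt [-0.012  0.003 -1.   ]
```

>>> {"op": "arm_command", "data": {
  "deltas": [
    [0,0,0,6,0,0,1],
    [0,0,0,6,0,0,1],
    [0,0,0,0,0,0,1],
    [0,0,0,0,0,0,1],
    [0,0,0,6,0,0,1],
    [0,0,0,6,0,0,1],
    [0,0,0,3,0,0,1],
    [0,0,0,3,0,0,1]
  ]
}}

```text
time_s: 4.82
tcp_pos: [0.5042, 0.1094, 0.1391]
ee_rot: [[0.988, 0.153, -0.013], [0.152, -0.988, -0.005], [-0.013, 0.003, -1.0]]
wrist_force: [-1.7, -1.1, -6.3]
gripper_width: 0.639
gripper_force: 30.0
```

```bash
python3 r.py
```

```text
4.82 tcp [0.5042 0.1094 0.1391] F_tool [-1.78  0.85  6.37] M_tool [-0.131 -0.475 -0.031] grip 0.639 30.0 tilt [-0.013  0.003 -1.   ]
```

>>> {"op": "arm_command", "data": {
  "deltas": [
    [0,0,0,0,0,0,1]
  ]
}}

```text
time_s: 4.9
tcp_pos: [0.5071, 0.1105, 0.1406]
ee_rot: [[0.988, 0.154, -0.006], [0.154, -0.988, -0.003], [-0.007, 0.002, -1.0]]
wrist_force: [0.9, 0.2, -4.6]
gripper_width: 0.643
gripper_force: 30.0
```

```bash
python3 r.py
```

```text
4.9 tcp [0.5071 0.1105 0.1406] F_tool [ 0.93 -0.08  4.55] M_tool [0.039 0.078 0.004] grip 0.643 30.0 tilt [-0.007  0.002 -1.   ]
```

>>> {"op": "arm_command", "data": {
  "deltas": [
    [0,0,0,0,0,0,1]
  ]
}}

```text
time_s: 4.98
tcp_pos: [0.509, 0.1112, 0.1421]
ee_rot: [[0.988, 0.155, -0.002], [0.155, -0.988, -0.001], [-0.002, 0.001, -1.0]]
wrist_force: [0.5, 0.7, -4.6]
gripper_width: 0.642
gripper_force: 30.0
```

```bash
python3 r.py
```

```text
4.98 tcp [0.509  0.1112 0.1421] F_tool [ 0.59 -0.58  4.6 ] M_tool [0.016 0.102 0.065] grip 0.642 30.0 tilt [-0.002  0.001 -1.   ]
```

>>> {"op": "arm_command", "data": {
  "deltas": [
    [0,0.12,0,0,0,0,1],
    [0,0.12,0,0,0,0,1],
    [0,0.12,0,0,0,0,1],
    [0,0.12,0,0,0,0,1],
    [0,0.12,0,0,0,0,1],
    [0,0.02,0,0,0,0,1],
    [0,0.02,0,0,0,0,1],
    [0,0.02,0,0,0,0,1]
  ]
}}

```text
time_s: 5.65
tcp_pos: [0.5123, 0.1125, 0.1441]
ee_rot: [[0.988, 0.154, 0.024], [0.154, -0.988, 0.005], [0.025, -0.001, -1.0]]
wrist_force: [-0.1, -0.1, -5.2]
gripper_width: 0.642
gripper_force: 30.0
```

>>> {"op": "arm_command", "data": {
  "deltas": [
    [0,0,0,0,0,0,1],
    [0,0,0,0,0,0,1]
  ]
}}

```text
time_s: 5.82
tcp_pos: [0.5093, 0.1114, 0.1435]
ee_rot: [[0.988, 0.154, 0.021], [0.154, -0.988, 0.003], [0.021, -0.0, -1.0]]
wrist_force: [-0.5, -0.8, -4.7]
gripper_width: 0.637
gripper_force: 30.0
```

```bash
python3 r.py
```

```text
5.82 tcp [0.5093 0.1114 0.1435] F_tool [-0.74  0.67  4.67] M_tool [-0.04  -0.1   -0.001] grip 0.637 30.0 tilt [ 0.021 -0.    -1.   ]
```

>>> {"op": "arm_command", "data": {
  "deltas": [
    [0,0,0,0,0,0,1]
  ]
}}

```text
time_s: 5.9
tcp_pos: [0.5091, 0.1113, 0.1436]
ee_rot: [[0.988, 0.155, 0.02], [0.155, -0.988, 0.003], [0.021, -0.0, -1.0]]
wrist_force: [0.3, 0.0, -4.4]
gripper_width: 0.637
gripper_force: 30.0
```

```bash
python3 r.py
```

```text
5.9 tcp [0.5091 0.1113 0.1436] F_tool [0.2  0.   4.45] M_tool [-0.017 -0.072  0.009] grip 0.637 30.0 tilt [ 0.021 -0.    -1.   ]
```

>>> {"op": "arm_command", "data": {
  "deltas": [
    [0,0,0,0,0,0,1]
  ]
}}

```text
time_s: 5.98
tcp_pos: [0.5092, 0.1114, 0.1437]
ee_rot: [[0.988, 0.155, 0.02], [0.155, -0.988, 0.003], [0.021, -0.0, -1.0]]
wrist_force: [-0.6, 0.9, -5.2]
gripper_width: 0.649
gripper_force: 30.0
```

```bash
python3 r.py
```

```text
5.98 tcp [0.5092 0.1114 0.1437] F_tool [-0.57 -0.98  5.15] M_tool [-0.029 -0.037 -0.017] grip 0.649 30.0 tilt [ 0.021 -0.    -1.   ]
```

>>> {"op": "arm_command", "data": {
  "deltas": [
    [0,-0.14,0,0,0,0,1],
    [0,-0.14,0,0,0,0,1],
    [0,-0.14,0,0,0,0,1],
    [0,-0.14,0,0,0,0,1],
    [0,-0.14,0,0,0,0,1],
    [0,-0.04,0,0,0,0,1],
    [0,-0.04,0,0,0,0,1],
    [0,-0.04,0,0,0,0,1]
  ]
}}

```text
time_s: 6.65
tcp_pos: [0.5076, 0.1109, 0.144]
ee_rot: [[0.988, 0.155, -0.022], [0.155, -0.988, -0.004], [-0.022, 0.0, -1.0]]
wrist_force: [0.5, 0.1, -4.6]
gripper_width: 0.642
gripper_force: 30.0
```

>>> {"op": "arm_command", "data": {
  "deltas": [
    [0,0,0,0,0,0,1],
    [0,0,0,0,0,0,1]
  ]
}}

```text
time_s: 6.82
tcp_pos: [0.5103, 0.1119, 0.1442]
ee_rot: [[0.988, 0.155, -0.019], [0.155, -0.988, -0.003], [-0.019, -0.0, -1.0]]
wrist_force: [-0.0, 0.4, -5.4]
gripper_width: 0.642
gripper_force: 30.0
```

```bash
python3 r.py
```

```text
6.82 tcp [0.5103 0.1119 0.1442] F_tool [ 0.13 -0.44  5.42] M_tool [-0.06   0.071 -0.043] grip 0.642 30.0 tilt [-0.019 -0.    -1.   ]
```

>>> {"op": "arm_command", "data": {
  "deltas": [
    [0,0,0,0,0,0,1]
  ]
}}

```text
time_s: 6.9
tcp_pos: [0.5102, 0.1118, 0.1438]
ee_rot: [[0.988, 0.155, -0.02], [0.155, -0.988, -0.003], [-0.02, -0.0, -1.0]]
wrist_force: [-0.2, -0.6, -4.8]
gripper_width: 0.641
gripper_force: 30.0
```

```bash
python3 r.py
```

```text
6.9 tcp [0.5102 0.1118 0.1438] F_tool [-0.17  0.54  4.79] M_tool [-0.025  0.043  0.015] grip 0.641 30.0 tilt [-0.02 -0.   -1.  ]
```

>>> {"op": "arm_command", "data": {
  "deltas": [
    [0,0,0,0,0,0,1]
  ]
}}

```text
time_s: 6.98
tcp_pos: [0.51, 0.1116, 0.1435]
ee_rot: [[0.988, 0.154, -0.02], [0.154, -0.988, -0.003], [-0.02, -0.0, -1.0]]
wrist_force: [1.5, -0.4, -5.0]
gripper_width: 0.639
gripper_force: 30.0
```

```bash
python3 r.py
```

```text
6.98 tcp [0.51   0.1116 0.1435] F_tool [1.56 0.64 4.98] M_tool [-0.093  0.261 -0.026] grip 0.639 30.0 tilt [-0.02 -0.   -1.  ]
```

>>> {"op": "arm_command", "data": {
  "deltas": [
    [0,0.02,0,0,0,0,1],
    [0,0.02,0,0,0,0,1],
    [0,0.02,0,0,0,0,1]
  ]
}}

```text
time_s: 7.23
tcp_pos: [0.5093, 0.1113, 0.1434]
ee_rot: [[0.988, 0.155, -0.001], [0.155, -0.988, -0.0], [-0.001, 0.0, -1.0]]
wrist_force: [0.2, 0.9, -6.3]
gripper_width: 0.644
gripper_force: 30.0
```

```bash
python3 r.py
```

```text
7.23 tcp [0.5093 0.1113 0.1434] F_tool [ 0.4  -0.89  6.28] M_tool [-0.023 -0.079 -0.043] grip 0.644 30.0 tilt [-0.001  0.    -1.   ]
```

>>> {"op": "arm_command", "data": {
  "deltas": [
    [0,0,0,0,0,3,1],
    [0,0,0,0,0,6,1],
    [0,0,0,0,0,9,1],
    [0,0,0,0,0,10,1],
    [0,0,0,0,0,10.6,1],
    [0,0,0,0,0,10.9,1],
    [0,0,0,0,0,10.9,1],
    [0,0,0,0,0,10.9,1]
  ]
}}

```text
time_s: 7.9
tcp_pos: [0.511, 0.1122, 0.0361]
ee_rot: [[0.988, 0.155, 0.004], [0.155, -0.988, 0.002], [0.004, -0.001, -1.0]]
wrist_force: [-0.8, 0.3, -5.8]
gripper_width: 0.645
gripper_force: 30.0
```

>>> {"op": "arm_command", "data": {
  "deltas": [
    [0,0,0,0,0,0,0.2],
    [0,0,0,0,0,0,-0.4],
    [0,0,0,0,0,0,-1],
    [0,0,0,0,0,0,-1],
    [0,0,0,0,0,-3,-1],
    [0,0,0,0,0,-7,-1],
    [0,0,0,0,0,-11,-1],
    [0,0,0,0,0,-14,-1]
  ]
}}

```text
time_s: 8.57
tcp_pos: [0.5107, 0.1118, 0.1787]
ee_rot: [[0.988, 0.155, 0.005], [0.155, -0.988, 0.002], [0.005, -0.001, -1.0]]
wrist_force: [0.7, 0.6, 0.6]
gripper_width: 0.98
gripper_force: 0.0
```

```bash
python3 - <<'E'
from h import *; from station import sense
s=sense();print(s["tcp_pos"]);go(s,(.524,-.046,.18),17.3)
E
```

```text
[0.51069997 0.11183376 0.17871321]
rot [-0.    -0.005 -0.146] cm [-1.14 15.8  -0.15]
```

>>> {"op": "arm_command", "data": {
  "deltas": [
    [0,0,-0.146,-3.5,15.8,0,-1],
    [0,0,-0.146,-3.5,15.8,0,-1],
    [0,0,-0.146,-3.5,15.8,0,-1],
    [0,0,-0.146,-3.5,15.8,0,-1],
    [0,0,-0.146,-3.5,15.8,0,-1],
    [0,0,-0.146,-3.5,15.8,0,-1]
  ]
}}

```text
time_s: 9.07
tcp_pos: [0.4993, -0.052, 0.1753]
ee_rot: [[0.956, 0.293, 0.002], [0.293, -0.956, 0.0], [0.002, 0.0, -1.0]]
wrist_force: [0.9, 0.9, -0.1]
gripper_width: 1.004
gripper_force: 0.0
```

```bash
python3 - <<'E'
from h import *; from station import sense,capture
s=sense();print(s["time_s"],s["tcp_pos"])
c=capture("wrist"); np.savez("w2.npz",**c); cv2.imwrite("pics/w2.png",c["pixels"])
print(project(c,[(.524,-.046,.056)]))
E
```

```text
9.0667 [ 0.4993003  -0.05195466  0.17532161]
[[259.29963352 159.41209798]]
```

View pics/w2.png

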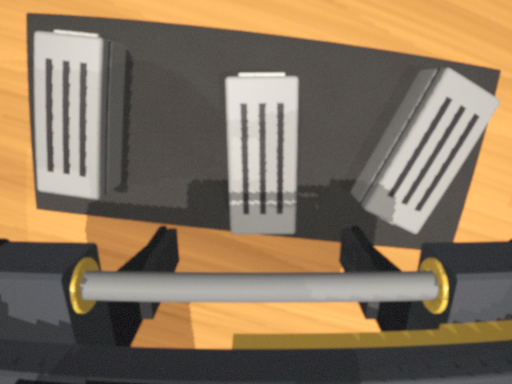

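The left case stands back in place. The middle case's top corners are at about (226,78), (299,78), (297,233) and (230,234).

```bash
python3 - <<'E'
from h import *; from station import sense
c=dict(np.load("w2.npz"))
w=ray(c,[(226,78),(299,78),(297,233),(230,234)],.056)[:,:2]*1000
print(w.mean(0),cv2.minAreaRect(np.float32(w)))
s=sense(); go(s,(*(w.mean(0)/1000),.034),17.5)
E
```

```text
[523.93001919 -49.14344343] ((524.0065307617188, -48.6973876953125), (126.74259948730469, 57.03951644897461), 17.934171676635742)
rot [ 0.    -0.002 -0.006] cm [ 2.35  0.56 14.12]
```

>>> {"op": "arm_command", "data": {
  "deltas": [
    [0,0,-0.007,2.4,0.5,3,-1],
    [0,0,-0.007,2.4,0.5,6,-1],
    [0,0,-0.007,2.4,0.5,9,-1],
    [0,0,-0.007,2.4,0.5,12,-1],
    [0,0,-0.007,2.4,0.5,13.5,-1],
    [0,0,-0.007,2.4,0.5,14.1,-1],
    [0,0,-0.007,2.4,0.5,14.1,0],
    [0,0,-0.007,2.4,0.5,14.1,1]
  ]
}}

```text
time_s: 9.78
tcp_pos: [0.5247, -0.0467, 0.0343]
ee_rot: [[0.952, 0.305, 0.002], [0.305, -0.952, 0.0], [0.001, 0.0, -1.0]]
wrist_force: [-0.2, -0.2, 0.4]
gripper_width: 0.92
gripper_force: 0.0
```

>>> {"op": "arm_command", "data": {
  "deltas": [
    [0,0,0,0,0,0,1],
    [0,0,0,0,0,0,1],
    [0,0,0,0,0,0,1],
    [0,0,0,0,0,0,1],
    [0,0,0,0,0,0,1],
    [0,0,0,0,0,0,1]
  ]
}}

```text
time_s: 10.28
tcp_pos: [0.5242, -0.0476, 0.0345]
ee_rot: [[0.953, 0.303, 0.002], [0.303, -0.953, 0.0], [0.002, 0.0, -1.0]]
wrist_force: [-1.4, 1.7, 7.3]
gripper_width: 0.642
gripper_force: 30.0
```

>>> {"op": "arm_command", "data": {
  "deltas": [
    [0,0,0,0,0,-2,1],
    [0,0,0,0,0,-5,1],
    [0,0,0,0,0,-8,1],
    [0,0,0,0,0,-11,1],
    [0,0,0,0,0,-11,1],
    [0,0,0,0,0,-11,1],
    [0,0,0,0,0,-11,1],
    [0,0,0,0,0,-11,1]
  ]
}}

```text
time_s: 10.95
tcp_pos: [0.5216, -0.048, 0.141]
ee_rot: [[0.953, 0.302, -0.006], [0.302, -0.953, -0.0], [-0.006, -0.001, -1.0]]
wrist_force: [0.4, 0.5, -6.1]
gripper_width: 0.64
gripper_force: 30.0
```

```bash
python3 r.py
```

```text
10.95 tcp [ 0.5216 -0.048   0.141 ] F_tool [ 0.58 -0.39  6.13] M_tool [-0.061 -0.015 -0.03 ] grip 0.64 30.0 tilt [-0.006 -0.001 -1.   ]
```

>>> {"op": "arm_command", "data": {
  "deltas": [
    [0,0,0,3,0,0,1],
    [0,0,0,3,0,0,1],
    [0,0,0,-3,0,0,1],
    [0,0,0,-3,0,0,1],
    [0,0,0,3,0,0,1],
    [0,0,0,3,0,0,1],
    [0,0,0,-3,0,0,1],
    [0,0,0,-3,0,0,1]
  ]
}}

```text
time_s: 11.62
tcp_pos: [0.4914, -0.0572, 0.139]
ee_rot: [[0.953, 0.302, -0.012], [0.302, -0.953, -0.001], [-0.012, -0.003, -1.0]]
wrist_force: [-3.0, -0.7, -6.1]
gripper_width: 0.64
gripper_force: 30.0
```

```bash
python3 r.py
```

```text
11.62 tcp [ 0.4914 -0.0572  0.139 ] F_tool [-3.03 -0.28  6.1 ] M_tool [ 0.083 -0.598 -0.006] grip 0.64 30.0 tilt [-0.012 -0.003 -1.   ]
```

>>> {"op": "arm_command", "data": {
  "deltas": [
    [0,0,0,6,0,0,1],
    [0,0,0,6,0,0,1],
    [0,0,0,0,0,0,1],
    [0,0,0,0,0,0,1],
    [0,0,0,6,0,0,1],
    [0,0,0,6,0,0,1],
    [0,0,0,3,0,0,1],
    [0,0,0,3,0,0,1]
  ]
}}

```text
time_s: 12.28
tcp_pos: [0.5181, -0.0486, 0.1395]
ee_rot: [[0.953, 0.302, -0.013], [0.302, -0.953, -0.001], [-0.013, -0.003, -1.0]]
wrist_force: [-2.5, -0.2, -7.5]
gripper_width: 0.64
gripper_force: 30.0
```

```bash
python3 r.py
```

```text
12.28 tcp [ 0.5181 -0.0486  0.1395] F_tool [-2.37 -0.58  7.55] M_tool [ 0.087 -0.52  -0.025] grip 0.64 30.0 tilt [-0.013 -0.003 -1.   ]
```

>>> {"op": "arm_command", "data": {
  "deltas": [
    [0,0,0,0,0,0,1]
  ]
}}

```text
time_s: 12.37
tcp_pos: [0.5211, -0.0482, 0.1408]
ee_rot: [[0.953, 0.303, -0.007], [0.303, -0.953, -0.001], [-0.007, -0.001, -1.0]]
wrist_force: [0.8, 0.6, -5.6]
gripper_width: 0.641
gripper_force: 30.0
```

```bash
python3 r.py
```

```text
12.37 tcp [ 0.5211 -0.0482  0.1408] F_tool [ 1.02 -0.29  5.63] M_tool [-0.056  0.121 -0.083] grip 0.641 30.0 tilt [-0.007 -0.001 -1.   ]
```

>>> {"op": "arm_command", "data": {
  "deltas": [
    [0,0.12,0,0,0,0,1],
    [0,0.12,0,0,0,0,1],
    [0,0.12,0,0,0,0,1],
    [0,0.12,0,0,0,0,1],
    [0,0.12,0,0,0,0,1],
    [0,0.02,0,0,0,0,1],
    [0,0.02,0,0,0,0,1],
    [0,0.02,0,0,0,0,1]
  ]
}}

```text
time_s: 13.03
tcp_pos: [0.5256, -0.0471, 0.1433]
ee_rot: [[0.952, 0.304, 0.022], [0.304, -0.953, 0.007], [0.023, 0.0, -1.0]]
wrist_force: [-0.5, 0.6, -6.3]
gripper_width: 0.643
gripper_force: 30.0
```

>>> {"op": "arm_command", "data": {
  "deltas": [
    [0,0,0,0,0,0,1],
    [0,0,0,0,0,0,1]
  ]
}}

```text
time_s: 13.2
tcp_pos: [0.5233, -0.0477, 0.1433]
ee_rot: [[0.953, 0.303, 0.019], [0.303, -0.953, 0.006], [0.02, -0.0, -1.0]]
wrist_force: [-0.5, 0.0, -5.7]
gripper_width: 0.639
gripper_force: 30.0
```

```bash
python3 r.py
```

```text
13.2 tcp [ 0.5233 -0.0477  0.1433] F_tool [-0.59 -0.2   5.65] M_tool [-0.048 -0.06  -0.019] grip 0.639 30.0 tilt [ 0.02 -0.   -1.  ]
```

>>> {"op": "arm_command", "data": {
  "deltas": [
    [0,0,0,0,0,0,1]
  ]
}}

```text
time_s: 13.28
tcp_pos: [0.5233, -0.0478, 0.1435]
ee_rot: [[0.953, 0.303, 0.019], [0.303, -0.953, 0.006], [0.02, -0.0, -1.0]]
wrist_force: [0.0, 0.3, -5.2]
gripper_width: 0.638
gripper_force: 30.0
```

```bash
python3 r.py
```

```text
13.28 tcp [ 0.5233 -0.0478  0.1435] F_tool [-0.01 -0.29  5.16] M_tool [-0.04  -0.074 -0.011] grip 0.638 30.0 tilt [ 0.02 -0.   -1.  ]
```

>>> {"op": "arm_command", "data": {
  "deltas": [
    [0,0,0,0,0,0,1]
  ]
}}

```text
time_s: 13.37
tcp_pos: [0.5234, -0.0478, 0.1437]
ee_rot: [[0.953, 0.303, 0.02], [0.303, -0.953, 0.006], [0.021, -0.0, -1.0]]
wrist_force: [0.0, -0.3, -5.8]
gripper_width: 0.641
gripper_force: 30.0
```

```bash
python3 r.py
```

```text
13.37 tcp [ 0.5234 -0.0478  0.1437] F_tool [-0.2   0.34  5.77] M_tool [-0.099 -0.026 -0.   ] grip 0.641 30.0 tilt [ 0.021 -0.    -1.   ]
```

>>> {"op": "arm_command", "data": {
  "deltas": [
    [0,0,0,0,0,0,1]
  ]
}}

```text
time_s: 13.45
tcp_pos: [0.5235, -0.0478, 0.1437]
ee_rot: [[0.953, 0.303, 0.02], [0.303, -0.953, 0.006], [0.021, -0.0, -1.0]]
wrist_force: [0.6, -0.0, -5.7]
gripper_width: 0.641
gripper_force: 30.0
```

```bash
python3 r.py
```

```text
13.45 tcp [ 0.5235 -0.0478  0.1437] F_tool [0.43 0.2  5.72] M_tool [-0.061 -0.048  0.031] grip 0.641 30.0 tilt [ 0.021 -0.    -1.   ]
```

>>> {"op": "arm_command", "data": {
  "deltas": [
    [0,-0.14,0,0,0,0,1],
    [0,-0.14,0,0,0,0,1],
    [0,-0.14,0,0,0,0,1],
    [0,-0.14,0,0,0,0,1],
    [0,-0.14,0,0,0,0,1],
    [0,-0.04,0,0,0,0,1],
    [0,-0.04,0,0,0,0,1],
    [0,-0.04,0,0,0,0,1]
  ]
}}

```text
time_s: 14.12
tcp_pos: [0.5222, -0.0483, 0.1441]
ee_rot: [[0.953, 0.303, -0.02], [0.303, -0.953, -0.006], [-0.021, -0.0, -1.0]]
wrist_force: [-0.0, -0.0, -5.3]
gripper_width: 0.641
gripper_force: 30.0
```

>>> {"op": "arm_command", "data": {
  "deltas": [
    [0,0,0,0,0,0,1],
    [0,0,0,0,0,0,1]
  ]
}}

```text
time_s: 14.28
tcp_pos: [0.5242, -0.0477, 0.1439]
ee_rot: [[0.953, 0.304, -0.019], [0.303, -0.953, -0.006], [-0.02, 0.0, -1.0]]
wrist_force: [-0.1, 0.4, -5.4]
gripper_width: 0.643
gripper_force: 30.0
```

```bash
python3 r.py
```

```text
14.28 tcp [ 0.5242 -0.0477  0.1439] F_tool [ 0.16 -0.36  5.36] M_tool [-0.059  0.07   0.007] grip 0.643 30.0 tilt [-0.02  0.   -1.  ]
```

>>> {"op": "arm_command", "data": {
  "deltas": [
    [0,0,0,0,0,0,1]
  ]
}}

```text
time_s: 14.37
tcp_pos: [0.5242, -0.0476, 0.1436]
ee_rot: [[0.953, 0.304, -0.019], [0.303, -0.953, -0.006], [-0.02, 0.0, -1.0]]
wrist_force: [0.8, -1.1, -5.4]
gripper_width: 0.64
gripper_force: 30.0
```

```bash
python3 r.py
```

```text
14.37 tcp [ 0.5242 -0.0476  0.1436] F_tool [0.54 1.24 5.38] M_tool [-0.011  0.072  0.019] grip 0.64 30.0 tilt [-0.02  0.   -1.  ]
```

>>> {"op": "arm_command", "data": {
  "deltas": [
    [0,0,0,0,0,0,1]
  ]
}}

```text
time_s: 14.45
tcp_pos: [0.524, -0.0476, 0.1434]
ee_rot: [[0.953, 0.303, -0.02], [0.303, -0.953, -0.006], [-0.021, 0.0, -1.0]]
wrist_force: [-0.1, 0.1, -5.3]
gripper_width: 0.64
gripper_force: 30.0
```

```bash
python3 r.py
```

```text
14.45 tcp [ 0.524  -0.0476  0.1434] F_tool [ 0.04 -0.17  5.31] M_tool [-0.107  0.092 -0.006] grip 0.64 30.0 tilt [-0.021  0.    -1.   ]
```

>>> {"op": "arm_command", "data": {
  "deltas": [
    [0,0,0,0,0,0,1]
  ]
}}

```text
time_s: 14.53
tcp_pos: [0.5239, -0.0476, 0.1434]
ee_rot: [[0.953, 0.303, -0.02], [0.303, -0.953, -0.006], [-0.021, -0.0, -1.0]]
wrist_force: [0.2, -0.4, -5.2]
gripper_width: 0.643
gripper_force: 30.0
```

```bash
python3 r.py
```

```text
14.53 tcp [ 0.5239 -0.0476  0.1434] F_tool [0.18 0.43 5.19] M_tool [-0.056  0.13   0.038] grip 0.643 30.0 tilt [-0.021 -0.    -1.   ]
```

>>> {"op": "arm_command", "data": {
  "deltas": [
    [0,0.02,0,0,0,0,1],
    [0,0.02,0,0,0,0,1],
    [0,0.02,0,0,0,0,1]
  ]
}}

```text
time_s: 14.78
tcp_pos: [0.5233, -0.0478, 0.1435]
ee_rot: [[0.953, 0.303, -0.0], [0.303, -0.953, -0.0], [-0.0, -0.0, -1.0]]
wrist_force: [0.4, -0.4, -5.4]
gripper_width: 0.64
gripper_force: 30.0
```

```bash
python3 r.py
```

```text
14.78 tcp [ 0.5233 -0.0478  0.1435] F_tool [0.25 0.49 5.45] M_tool [-0.053 -0.023  0.061] grip 0.64 30.0 tilt [-0. -0. -1.]
```

>>> {"op": "arm_command", "data": {
  "deltas": [
    [0,0,0,0,0,3,1],
    [0,0,0,0,0,6,1],
    [0,0,0,0,0,9,1],
    [0,0,0,0,0,10,1],
    [0,0,0,0,0,10.7,1],
    [0,0,0,0,0,11,1],
    [0,0,0,0,0,11,1],
    [0,0,0,0,0,11,1]
  ]
}}

```text
time_s: 15.45
tcp_pos: [0.5255, -0.0475, 0.0351]
ee_rot: [[0.953, 0.304, 0.004], [0.304, -0.953, 0.001], [0.004, 0.001, -1.0]]
wrist_force: [0.1, 0.1, -5.6]
gripper_width: 0.642
gripper_force: 30.0
```

>>> {"op": "arm_command", "data": {
  "deltas": [
    [0,0,0,0,0,0,0.2],
    [0,0,0,0,0,0,-0.4],
    [0,0,0,0,0,0,-1],
    [0,0,0,0,0,0,-1],
    [0,0,0,0,0,-3,-1],
    [0,0,0,0,0,-7,-1],
    [0,0,0,0,0,-11,-1],
    [0,0,0,0,0,-14,-1]
  ]
}}

```text
time_s: 16.12
tcp_pos: [0.525, -0.0478, 0.1776]
ee_rot: [[0.953, 0.304, 0.005], [0.304, -0.953, -0.0], [0.005, 0.002, -1.0]]
wrist_force: [0.5, -0.1, 0.2]
gripper_width: 0.984
gripper_force: 0.0
```

```bash
python3 - <<'E'
from h import *; from station import sense
s=sense();print(s["tcp_pos"]);go(s,(.540,-.174,.18),-9.2)
E
```

```text
[ 0.52499008 -0.0477642   0.17761053]
rot [ 0.    -0.005  0.47 ] cm [-2.41 12.48 -0.23]
```

>>> {"op": "arm_command", "data": {
  "deltas": [
    [0,0,0.47,-2.4,12.5,0,-1],
    [0,0,0.47,-2.4,12.5,0,-1],
    [0,0,0.47,-2.4,12.5,0,-1],
    [0,0,0.47,-2.4,12.5,0,-1],
    [0,0,0.47,-2.4,12.5,0,-1],
    [0,0,0.47,-2.4,12.5,0,-1],
    [0,0,0.47,-2.4,12.5,0,-1]
  ]
}}

```text
time_s: 16.7
tcp_pos: [0.5387, -0.1734, 0.1738]
ee_rot: [[0.987, -0.158, 0.0], [-0.158, -0.987, 0.0], [0.0, -0.0, -1.0]]
wrist_force: [0.4, 0.6, 0.7]
gripper_width: 0.997
gripper_force: 0.0
```

```bash
python3 - <<'E'
from h import *; from station import sense,capture
s=sense();print(s["time_s"],s["tcp_pos"])
c=capture("wrist"); np.savez("w3.npz",**c); cv2.imwrite("pics/w3.png",c["pixels"])
print(project(c,[(.567,-.1766,.056)]))
E
```

```text
16.7 [ 0.5387248  -0.1734182   0.17378442]
[[255.76582071 156.48399009]]
```

View pics/w3.png

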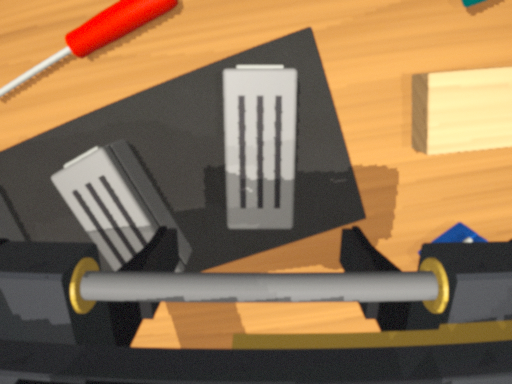

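The right case's top corners are at about (223,69), (298,70), (294,228) and (227,228). The middle case is standing, and the offcut is clear at right.

```bash
python3 - <<'E'
from h import *; from station import sense
c=dict(np.load("w3.npz"))
w=ray(c,[(223,69),(298,70),(294,228),(227,228)],.056)[:,:2]*1000
print(w.mean(0),cv2.minAreaRect(np.float32(w)))
s=sense(); go(s,(*(w.mean(0)/1000),.034),-9)
E
```

```text
[ 568.59647894 -180.64209792] ((568.7601318359375, -180.73934936523438), (56.40574645996094, 126.99995422363281), 80.89413452148438)
rot [-0.    -0.    -0.001] cm [ 3.06  0.27 13.98]
```

>>> {"op": "arm_command", "data": {
  "deltas": [
    [0,0,0,3,0.15,3,-1],
    [0,0,0,3,0.15,6,-1],
    [0,0,0,3,0.15,9,-1],
    [0,0,0,3,0.15,12,-1],
    [0,0,0,3,0.15,13.4,-1],
    [0,0,0,3,0.15,14,-1],
    [0,0,0,3,0.15,14,0],
    [0,0,0,3,0.15,14,1]
  ]
}}

```text
time_s: 17.42
tcp_pos: [0.5691, -0.1798, 0.0344]
ee_rot: [[0.987, -0.159, 0.001], [-0.159, -0.987, -0.0], [0.001, 0.0, -1.0]]
wrist_force: [0.5, 0.7, 0.2]
gripper_width: 0.916
gripper_force: 0.0
```

>>> {"op": "arm_command", "data": {
  "deltas": [
    [0,0,0,0,0,0,1],
    [0,0,0,0,0,0,1],
    [0,0,0,0,0,0,1],
    [0,0,0,0,0,0,1],
    [0,0,0,0,0,0,1],
    [0,0,0,0,0,0,1]
  ]
}}

```text
time_s: 17.92
tcp_pos: [0.5689, -0.1803, 0.0347]
ee_rot: [[0.987, -0.161, 0.002], [-0.161, -0.987, -0.0], [0.002, -0.0, -1.0]]
wrist_force: [-0.2, 2.2, 6.1]
gripper_width: 0.641
gripper_force: 30.0
```

>>> {"op": "arm_command", "data": {
  "deltas": [
    [0,0,0,0,0,-2,1],
    [0,0,0,0,0,-5,1],
    [0,0,0,0,0,-8,1],
    [0,0,0,0,0,-11,1],
    [0,0,0,0,0,-11,1],
    [0,0,0,0,0,-11,1],
    [0,0,0,0,0,-11,1],
    [0,0,0,0,0,-11,1]
  ]
}}

```text
time_s: 18.58
tcp_pos: [0.5664, -0.1802, 0.1411]
ee_rot: [[0.987, -0.162, -0.005], [-0.162, -0.987, 0.001], [-0.005, -0.0, -1.0]]
wrist_force: [-0.4, -0.3, -3.8]
gripper_width: 0.64
gripper_force: 30.0
```

```bash
python3 r.py
```

```text
18.58 tcp [ 0.5664 -0.1802  0.1411] F_tool [-0.34  0.36  3.83] M_tool [ 0.056 -0.006  0.045] grip 0.64 30.0 tilt [-0.005 -0.    -1.   ]
```

>>> {"op": "arm_command", "data": {
  "deltas": [
    [0,0,0,3,0,0,1],
    [0,0,0,3,0,0,1],
    [0,0,0,-3,0,0,1],
    [0,0,0,-3,0,0,1],
    [0,0,0,3,0,0,1],
    [0,0,0,3,0,0,1],
    [0,0,0,-3,0,0,1],
    [0,0,0,-3,0,0,1]
  ]
}}

```text
time_s: 19.25
tcp_pos: [0.5355, -0.175, 0.1381]
ee_rot: [[0.987, -0.162, -0.012], [-0.162, -0.987, 0.002], [-0.012, 0.0, -1.0]]
wrist_force: [-1.8, 1.2, -4.2]
gripper_width: 0.64
gripper_force: 30.0
```

```bash
python3 r.py
```

```text
19.25 tcp [ 0.5355 -0.175   0.1381] F_tool [-1.91 -0.85  4.24] M_tool [-0.005 -0.422  0.004] grip 0.64 30.0 tilt [-0.012  0.    -1.   ]
```

>>> {"op": "arm_command", "data": {
  "deltas": [
    [0,0,0,6,0,0,1],
    [0,0,0,6,0,0,1],
    [0,0,0,0,0,0,1],
    [0,0,0,0,0,0,1],
    [0,0,0,6,0,0,1],
    [0,0,0,6,0,0,1],
    [0,0,0,3,0,0,1],
    [0,0,0,3,0,0,1]
  ]
}}

```text
time_s: 19.92
tcp_pos: [0.5628, -0.1796, 0.1386]
ee_rot: [[0.987, -0.163, -0.013], [-0.163, -0.987, 0.002], [-0.014, -0.0, -1.0]]
wrist_force: [-3.0, 0.5, -4.2]
gripper_width: 0.645
gripper_force: 30.0
```

```bash
python3 r.py
```

```text
19.92 tcp [ 0.5628 -0.1796  0.1386] F_tool [-2.99 -0.01  4.24] M_tool [ 0.013 -0.291  0.027] grip 0.645 30.0 tilt [-0.014 -0.    -1.   ]
```

>>> {"op": "arm_command", "data": {
  "deltas": [
    [0,0,0,0,0,0,1]
  ]
}}

```text
time_s: 20.0
tcp_pos: [0.5662, -0.1802, 0.1407]
ee_rot: [[0.987, -0.161, -0.006], [-0.161, -0.987, 0.001], [-0.006, 0.0, -1.0]]
wrist_force: [1.1, -0.2, -3.5]
gripper_width: 0.643
gripper_force: 30.0
```

```bash
python3 r.py
```

```text
20.0 tcp [ 0.5662 -0.1802  0.1407] F_tool [1.1  0.05 3.5 ] M_tool [-0.029  0.079 -0.004] grip 0.643 30.0 tilt [-0.006  0.    -1.   ]
```

>>> {"op": "arm_command", "data": {
  "deltas": [
    [0,0.12,0,0,0,0,1],
    [0,0.12,0,0,0,0,1],
    [0,0.12,0,0,0,0,1],
    [0,0.12,0,0,0,0,1],
    [0,0.12,0,0,0,0,1],
    [0,0.02,0,0,0,0,1],
    [0,0.02,0,0,0,0,1],
    [0,0.02,0,0,0,0,1]
  ]
}}

```text
time_s: 20.67
tcp_pos: [0.5705, -0.1806, 0.1436]
ee_rot: [[0.987, -0.161, 0.023], [-0.161, -0.987, -0.004], [0.024, -0.0, -1.0]]
wrist_force: [-0.8, -0.1, -4.0]
gripper_width: 0.641
gripper_force: 30.0
```

>>> {"op": "arm_command", "data": {
  "deltas": [
    [0,0,0,0,0,0,1],
    [0,0,0,0,0,0,1]
  ]
}}

```text
time_s: 20.83
tcp_pos: [0.568, -0.1804, 0.1435]
ee_rot: [[0.987, -0.161, 0.021], [-0.161, -0.987, -0.003], [0.021, -0.0, -1.0]]
wrist_force: [-0.5, 0.4, -2.8]
gripper_width: 0.64
gripper_force: 30.0
```

```bash
python3 r.py
```

```text
20.83 tcp [ 0.568  -0.1804  0.1435] F_tool [-0.65 -0.31  2.75] M_tool [-0.037 -0.05   0.006] grip 0.64 30.0 tilt [ 0.021 -0.    -1.   ]
```

>>> {"op": "arm_command", "data": {
  "deltas": [
    [0,0,0,0,0,0,1]
  ]
}}

```text
time_s: 20.92
tcp_pos: [0.5678, -0.1804, 0.1436]
ee_rot: [[0.987, -0.161, 0.02], [-0.161, -0.987, -0.003], [0.021, -0.0, -1.0]]
wrist_force: [-0.5, -0.6, -2.6]
gripper_width: 0.643
gripper_force: 30.0
```

```bash
python3 r.py
```

```text
20.92 tcp [ 0.5678 -0.1804  0.1436] F_tool [-0.44  0.64  2.56] M_tool [-0.024 -0.074 -0.03 ] grip 0.643 30.0 tilt [ 0.021 -0.    -1.   ]
```

>>> {"op": "arm_command", "data": {
  "deltas": [
    [0,0,0,0,0,0,1]
  ]
}}

```text
time_s: 21.0
tcp_pos: [0.5678, -0.1804, 0.1438]
ee_rot: [[0.987, -0.161, 0.02], [-0.161, -0.987, -0.003], [0.021, -0.0, -1.0]]
wrist_force: [-0.1, 0.2, -3.1]
gripper_width: 0.642
gripper_force: 30.0
```

```bash
python3 r.py
```

```text
21.0 tcp [ 0.5678 -0.1804  0.1438] F_tool [-0.15 -0.2   3.14] M_tool [-0.038 -0.085  0.022] grip 0.642 30.0 tilt [ 0.021 -0.    -1.   ]
```

>>> {"op": "arm_command", "data": {
  "deltas": [
    [0,0,0,0,0,0,1]
  ]
}}

```text
time_s: 21.08
tcp_pos: [0.568, -0.1804, 0.1438]
ee_rot: [[0.987, -0.161, 0.02], [-0.161, -0.987, -0.003], [0.021, -0.0, -1.0]]
wrist_force: [0.9, 0.1, -2.6]
gripper_width: 0.641
gripper_force: 30.0
```

```bash
python3 r.py
```

```text
21.08 tcp [ 0.568  -0.1804  0.1438] F_tool [ 0.76 -0.28  2.61] M_tool [-0.038 -0.135 -0.021] grip 0.641 30.0 tilt [ 0.021 -0.    -1.   ]
```

>>> {"op": "arm_command", "data": {
  "deltas": [
    [0,-0.14,0,0,0,0,1],
    [0,-0.14,0,0,0,0,1],
    [0,-0.14,0,0,0,0,1],
    [0,-0.14,0,0,0,0,1],
    [0,-0.14,0,0,0,0,1],
    [0,-0.04,0,0,0,0,1],
    [0,-0.04,0,0,0,0,1],
    [0,-0.04,0,0,0,0,1]
  ]
}}

```text
time_s: 21.75
tcp_pos: [0.5667, -0.1803, 0.1444]
ee_rot: [[0.987, -0.161, -0.021], [-0.161, -0.987, 0.003], [-0.021, 0.0, -1.0]]
wrist_force: [0.8, 0.4, -3.3]
gripper_width: 0.64
gripper_force: 30.0
```

>>> {"op": "arm_command", "data": {
  "deltas": [
    [0,0,0,0,0,0,1],
    [0,0,0,0,0,0,1]
  ]
}}

```text
time_s: 21.92
tcp_pos: [0.5689, -0.1805, 0.1442]
ee_rot: [[0.987, -0.161, -0.019], [-0.161, -0.987, 0.003], [-0.019, 0.0, -1.0]]
wrist_force: [0.7, 0.1, -2.8]
gripper_width: 0.642
gripper_force: 30.0
```

```bash
python3 r.py
```

```text
21.92 tcp [ 0.5689 -0.1805  0.1442] F_tool [ 0.77 -0.2   2.78] M_tool [-0.015  0.045 -0.025] grip 0.642 30.0 tilt [-0.019  0.    -1.   ]
```

>>> {"op": "arm_command", "data": {
  "deltas": [
    [0,0,0,0,0,0,1]
  ]
}}

```text
time_s: 22.0
tcp_pos: [0.5688, -0.1805, 0.1437]
ee_rot: [[0.987, -0.161, -0.02], [-0.161, -0.987, 0.003], [-0.02, -0.0, -1.0]]
wrist_force: [-0.8, 0.1, -3.1]
gripper_width: 0.638
gripper_force: 30.0
```

```bash
python3 r.py
```

```text
22.0 tcp [ 0.5688 -0.1805  0.1437] F_tool [-0.71  0.03  3.07] M_tool [0.026 0.048 0.002] grip 0.638 30.0 tilt [-0.02 -0.   -1.  ]
```

>>> {"op": "arm_command", "data": {
  "deltas": [
    [0,0,0,0,0,0,1]
  ]
}}

```text
time_s: 22.08
tcp_pos: [0.5686, -0.1805, 0.1435]
ee_rot: [[0.987, -0.161, -0.02], [-0.161, -0.987, 0.003], [-0.02, 0.0, -1.0]]
wrist_force: [0.1, -0.2, -2.6]
gripper_width: 0.643
gripper_force: 30.0
```

```bash
python3 r.py
```

```text
22.08 tcp [ 0.5686 -0.1805  0.1435] F_tool [0.13 0.16 2.57] M_tool [-0.031  0.038 -0.036] grip 0.643 30.0 tilt [-0.02  0.   -1.  ]
```

>>> {"op": "arm_command", "data": {
  "deltas": [
    [0,0,0,0,0,0,1]
  ]
}}

```text
time_s: 22.17
tcp_pos: [0.5684, -0.1805, 0.1434]
ee_rot: [[0.987, -0.161, -0.02], [-0.161, -0.987, 0.003], [-0.02, 0.0, -1.0]]
wrist_force: [0.1, 0.2, -2.8]
gripper_width: 0.643
gripper_force: 30.0
```

```bash
python3 r.py
```

```text
22.17 tcp [ 0.5684 -0.1805  0.1434] F_tool [ 0.12 -0.18  2.81] M_tool [-0.007  0.093  0.053] grip 0.643 30.0 tilt [-0.02  0.   -1.  ]
```

>>> {"op": "arm_command", "data": {
  "deltas": [
    [0,0.02,0,0,0,0,1],
    [0,0.02,0,0,0,0,1],
    [0,0.02,0,0,0,0,1]
  ]
}}

```text
time_s: 22.42
tcp_pos: [0.568, -0.1804, 0.1435]
ee_rot: [[0.987, -0.161, -0.001], [-0.161, -0.987, 0.0], [-0.001, 0.0, -1.0]]
wrist_force: [-0.8, -0.4, -2.7]
gripper_width: 0.642
gripper_force: 30.0
```

```bash
python3 r.py
```

```text
22.42 tcp [ 0.568  -0.1804  0.1435] F_tool [-0.74  0.5   2.71] M_tool [-0.045  0.02   0.032] grip 0.642 30.0 tilt [-0.001  0.    -1.   ]
```

All three tilt differences are about -0.14 N·m, and the light tilt was too short for the ball to settle at an end. I'll repeat it on this case with a longer settle.

>>> {"op": "arm_command", "data": {
  "deltas": [
    [0,0.1,0,0,0,0,1],
    [0,0.1,0,0,0,0,1],
    [0,0.1,0,0,0,0,1],
    [0,0.1,0,0,0,0,1],
    [0,0.1,0,0,0,0,1],
    [0,0.1,0,0,0,0,1],
    [0,0.1,0,0,0,0,1],
    [0,0.1,0,0,0,0,1]
  ]
}}

```text
time_s: 23.08
tcp_pos: [0.5684, -0.1805, 0.1435]
ee_rot: [[0.982, -0.161, 0.098], [-0.16, -0.987, -0.016], [0.1, 0.0, -0.995]]
wrist_force: [-1.1, 0.2, -3.3]
gripper_width: 0.64
gripper_force: 30.0
```

>>> {"op": "arm_command", "data": {
  "deltas": [
    [0,0,0,0,0,0,1],
    [0,0,0,0,0,0,1],
    [0,0,0,0,0,0,1],
    [0,0,0,0,0,0,1],
    [0,0,0,0,0,0,1],
    [0,0,0,0,0,0,1],
    [0,0,0,0,0,0,1],
    [0,0,0,0,0,0,1]
  ]
}}

```text
time_s: 23.75
tcp_pos: [0.5681, -0.1804, 0.1436]
ee_rot: [[0.982, -0.161, 0.099], [-0.16, -0.987, -0.016], [0.1, 0.0, -0.995]]
wrist_force: [0.0, 0.6, -2.9]
gripper_width: 0.642
gripper_force: 30.0
```

>>> {"op": "arm_command", "data": {
  "deltas": [
    [0,0,0,0,0,0,1],
    [0,0,0,0,0,0,1],
    [0,-0.02,0,0,0,0,1],
    [0,-0.04,0,0,0,0,1],
    [0,-0.06,0,0,0,0,1],
    [0,-0.08,0,0,0,0,1],
    [0,-0.08,0,0,0,0,1],
    [0,-0.08,0,0,0,0,1]
  ]
}}

```text
time_s: 24.42
tcp_pos: [0.5684, -0.1804, 0.1434]
ee_rot: [[0.987, -0.161, 0.02], [-0.161, -0.987, -0.003], [0.021, -0.0, -1.0]]
wrist_force: [0.2, 0.9, -3.1]
gripper_width: 0.641
gripper_force: 30.0
```

```bash
python3 r.py
```

```text
24.42 tcp [ 0.5684 -0.1804  0.1434] F_tool [-0.05 -0.96  3.14] M_tool [-0.021 -0.058  0.017] grip 0.641 30.0 tilt [ 0.021 -0.    -1.   ]
```

>>> {"op": "arm_command", "data": {
  "deltas": [
    [0,0,0,0,0,0,1]
  ]
}}

```text
time_s: 24.5
tcp_pos: [0.568, -0.1804, 0.1434]
ee_rot: [[0.987, -0.161, 0.02], [-0.161, -0.987, -0.003], [0.02, -0.0, -1.0]]
wrist_force: [0.4, 0.5, -3.5]
gripper_width: 0.645
gripper_force: 30.0
```

```bash
python3 r.py
```

```text
24.5 tcp [ 0.568  -0.1804  0.1434] F_tool [ 0.21 -0.53  3.54] M_tool [-0.018 -0.137  0.013] grip 0.645 30.0 tilt [ 0.02 -0.   -1.  ]
```

>>> {"op": "arm_command", "data": {
  "deltas": [
    [0,0,0,0,0,0,1]
  ]
}}

```text
time_s: 24.58
tcp_pos: [0.5679, -0.1804, 0.1435]
ee_rot: [[0.987, -0.161, 0.02], [-0.161, -0.987, -0.003], [0.02, -0.0, -1.0]]
wrist_force: [0.0, 1.1, -3.6]
gripper_width: 0.64
gripper_force: 30.0
```

```bash
python3 r.py
```

```text
24.58 tcp [ 0.5679 -0.1804  0.1435] F_tool [-0.19 -1.04  3.58] M_tool [ 0.027 -0.092 -0.033] grip 0.64 30.0 tilt [ 0.02 -0.   -1.  ]
```

>>> {"op": "arm_command", "data": {
  "deltas": [
    [0,0,0,0,0,0,1]
  ]
}}

```text
time_s: 24.67
tcp_pos: [0.5679, -0.1804, 0.1436]
ee_rot: [[0.987, -0.161, 0.02], [-0.161, -0.987, -0.003], [0.02, 0.0, -1.0]]
wrist_force: [0.2, -0.9, -2.5]
gripper_width: 0.638
gripper_force: 30.0
```

```bash
python3 r.py
```

```text
24.67 tcp [ 0.5679 -0.1804  0.1436] F_tool [0.26 0.82 2.5 ] M_tool [ 0.006 -0.025  0.005] grip 0.638 30.0 tilt [ 0.02  0.   -1.  ]
```

>>> {"op": "arm_command", "data": {
  "deltas": [
    [0,0,0,0,0,0,1]
  ]
}}

```text
time_s: 24.75
tcp_pos: [0.568, -0.1804, 0.1436]
ee_rot: [[0.987, -0.161, 0.02], [-0.161, -0.987, -0.003], [0.02, -0.0, -1.0]]
wrist_force: [0.5, -0.6, -3.5]
gripper_width: 0.644
gripper_force: 30.0
```

```bash
python3 r.py
```

```text
24.75 tcp [ 0.568  -0.1804  0.1436] F_tool [0.52 0.51 3.48] M_tool [-0.003 -0.121 -0.052] grip 0.644 30.0 tilt [ 0.02 -0.   -1.  ]
```

>>> {"op": "arm_command", "data": {
  "deltas": [
    [0,-0.12,0,0,0,0,1],
    [0,-0.12,0,0,0,0,1],
    [0,-0.12,0,0,0,0,1],
    [0,-0.12,0,0,0,0,1],
    [0,-0.12,0,0,0,0,1],
    [0,-0.12,0,0,0,0,1],
    [0,-0.12,0,0,0,0,1],
    [0,-0.12,0,0,0,0,1]
  ]
}}

```text
time_s: 25.42
tcp_pos: [0.568, -0.1804, 0.144]
ee_rot: [[0.982, -0.161, -0.098], [-0.16, -0.987, 0.016], [-0.099, -0.0, -0.995]]
wrist_force: [0.3, 0.5, -3.1]
gripper_width: 0.639
gripper_force: 30.0
```

>>> {"op": "arm_command", "data": {
  "deltas": [
    [0,0,0,0,0,0,1],
    [0,0,0,0,0,0,1],
    [0,0,0,0,0,0,1],
    [0,0,0,0,0,0,1],
    [0,0,0,0,0,0,1],
    [0,0,0,0,0,0,1],
    [0,0,0,0,0,0,1],
    [0,0,0,0,0,0,1]
  ]
}}

```text
time_s: 26.08
tcp_pos: [0.5681, -0.1804, 0.1435]
ee_rot: [[0.982, -0.161, -0.099], [-0.16, -0.987, 0.016], [-0.1, -0.0, -0.995]]
wrist_force: [0.0, 0.4, -3.1]
gripper_width: 0.641
gripper_force: 30.0
```

>>> {"op": "arm_command", "data": {
  "deltas": [
    [0,0,0,0,0,0,1],
    [0,0,0,0,0,0,1],
    [0,0.02,0,0,0,0,1],
    [0,0.04,0,0,0,0,1],
    [0,0.06,0,0,0,0,1],
    [0,0.08,0,0,0,0,1],
    [0,0.08,0,0,0,0,1],
    [0,0.08,0,0,0,0,1]
  ]
}}

```text
time_s: 26.75
tcp_pos: [0.5679, -0.1804, 0.1437]
ee_rot: [[0.987, -0.161, -0.02], [-0.161, -0.987, 0.003], [-0.02, 0.0, -1.0]]
wrist_force: [-0.6, 0.2, -2.7]
gripper_width: 0.64
gripper_force: 30.0
```

```bash
python3 r.py
```

```text
26.75 tcp [ 0.5679 -0.1804  0.1437] F_tool [-0.6  -0.06  2.68] M_tool [0.036 0.023 0.029] grip 0.64 30.0 tilt [-0.02  0.   -1.  ]
```

>>> {"op": "arm_command", "data": {
  "deltas": [
    [0,0,0,0,0,0,1]
  ]
}}

```text
time_s: 26.83
tcp_pos: [0.5683, -0.1805, 0.1437]
ee_rot: [[0.987, -0.161, -0.02], [-0.161, -0.987, 0.003], [-0.02, 0.0, -1.0]]
wrist_force: [0.7, 0.2, -3.0]
gripper_width: 0.638
gripper_force: 30.0
```

```bash
python3 r.py
```

```text
26.83 tcp [ 0.5683 -0.1805  0.1437] F_tool [ 0.72 -0.27  3.02] M_tool [-0.043  0.051  0.024] grip 0.638 30.0 tilt [-0.02  0.   -1.  ]
```

>>> {"op": "arm_command", "data": {
  "deltas": [
    [0,0,0,0,0,0,1]
  ]
}}

```text
time_s: 26.92
tcp_pos: [0.5684, -0.1805, 0.1435]
ee_rot: [[0.987, -0.161, -0.02], [-0.161, -0.987, 0.003], [-0.02, 0.0, -1.0]]
wrist_force: [-0.5, 0.0, -2.7]
gripper_width: 0.636
gripper_force: 30.0
```

```bash
python3 r.py
```

```text
26.92 tcp [ 0.5684 -0.1805  0.1435] F_tool [-0.45  0.08  2.72] M_tool [0.045 0.063 0.048] grip 0.636 30.0 tilt [-0.02  0.   -1.  ]
```

>>> {"op": "arm_command", "data": {
  "deltas": [
    [0,0,0,0,0,0,1]
  ]
}}

```text
time_s: 27.0
tcp_pos: [0.5683, -0.1804, 0.1434]
ee_rot: [[0.987, -0.161, -0.02], [-0.161, -0.987, 0.003], [-0.02, 0.0, -1.0]]
wrist_force: [-0.3, 0.8, -2.6]
gripper_width: 0.64
gripper_force: 30.0
```

```bash
python3 r.py
```

```text
27.0 tcp [ 0.5683 -0.1804  0.1434] F_tool [-0.38 -0.74  2.58] M_tool [-0.003  0.046 -0.012] grip 0.64 30.0 tilt [-0.02  0.   -1.  ]
```

>>> {"op": "arm_command", "data": {
  "deltas": [
    [0,0,0,0,0,0,1]
  ]
}}

```text
time_s: 27.08
tcp_pos: [0.5683, -0.1804, 0.1434]
ee_rot: [[0.987, -0.161, -0.02], [-0.161, -0.987, 0.003], [-0.02, 0.0, -1.0]]
wrist_force: [0.1, -0.1, -3.4]
gripper_width: 0.645
gripper_force: 30.0
```

```bash
python3 r.py
```

```text
27.08 tcp [ 0.5683 -0.1804  0.1434] F_tool [0.15 0.05 3.44] M_tool [0.004 0.047 0.013] grip 0.645 30.0 tilt [-0.02  0.   -1.  ]
```

Knowing the settle now, the numbers point to the left case. Its 6.98 s sample was a clear outlier, with Fx 1.56 N and My 0.26 N·m in the direction of a ball hitting the +x end. The middle and right cases are smooth and match each other. I'll put this one down and run the settled tilt test on the left case.

>>> {"op": "arm_command", "data": {
  "deltas": [
    [0,0.02,0,0,0,0,1],
    [0,0.02,0,0,0,0,1],
    [0,0.02,0,0,0,0,1]
  ]
}}

```text
time_s: 27.33
tcp_pos: [0.5679, -0.1804, 0.1435]
ee_rot: [[0.987, -0.161, -0.001], [-0.161, -0.987, 0.0], [-0.001, 0.0, -1.0]]
wrist_force: [0.4, 0.3, -3.0]
gripper_width: 0.639
gripper_force: 30.0
```

>>> {"op": "arm_command", "data": {
  "deltas": [
    [0,0,0,0,0,3,1],
    [0,0,0,0,0,6,1],
    [0,0,0,0,0,9,1],
    [0,0,0,0,0,10,1],
    [0,0,0,0,0,10.7,1],
    [0,0,0,0,0,11,1],
    [0,0,0,0,0,11,1],
    [0,0,0,0,0,11,1]
  ]
}}

```text
time_s: 28.0
tcp_pos: [0.5698, -0.1806, 0.0352]
ee_rot: [[0.987, -0.161, 0.004], [-0.161, -0.987, -0.001], [0.004, -0.0, -1.0]]
wrist_force: [0.7, -0.2, -3.1]
gripper_width: 0.642
gripper_force: 30.0
```

>>> {"op": "arm_command", "data": {
  "deltas": [
    [0,0,0,0,0,0,0.2],
    [0,0,0,0,0,0,-0.4],
    [0,0,0,0,0,0,-1],
    [0,0,0,0,0,0,-1],
    [0,0,0,0,0,-3,-1],
    [0,0,0,0,0,-7,-1],
    [0,0,0,0,0,-11,-1],
    [0,0,0,0,0,-14,-1]
  ]
}}

```text
time_s: 28.67
tcp_pos: [0.5692, -0.1808, 0.1775]
ee_rot: [[0.987, -0.16, 0.004], [-0.16, -0.987, -0.001], [0.004, 0.001, -1.0]]
wrist_force: [1.1, -0.0, 0.2]
gripper_width: 0.983
gripper_force: 0.0
```

```bash
python3 - <<'E'
from h import *; from station import sense
s=sense();print(s["tcp_pos"]);go(s,(.5105,.112,.18),9)
E
```

```text
[ 0.56921943 -0.18076887  0.17748578]
rot [ 0.001 -0.004 -0.318] cm [-10.49 -27.96  -0.31]
```

>>> {"op": "arm_command", "data": {
  "deltas": [
    [0,0,-0.318,-10.5,-28,0,-1],
    [0,0,-0.318,-10.5,-28,0,-1],
    [0,0,-0.318,-10.5,-28,0,-1],
    [0,0,-0.318,-10.5,-28,0,-1],
    [0,0,-0.318,-10.5,-28,0,-1],
    [0,0,-0.318,-10.5,-28,0,-1],
    [0,0,-0.318,-10.5,-28,0,-1],
    [0,0,-0.318,-10.5,-28,0,-1]
  ]
}}

```text
time_s: 29.33
tcp_pos: [0.5092, 0.1176, 0.1744]
ee_rot: [[0.987, 0.161, 0.002], [0.161, -0.987, 0.002], [0.003, -0.001, -1.0]]
wrist_force: [0.9, -0.4, 0.1]
gripper_width: 0.994
gripper_force: 0.0
```

>>> {"op": "arm_command", "data": {
  "deltas": [
    [0,0,0,0,0,0,-1],
    [0,0,0,0,0,0,-1]
  ]
}}

```text
time_s: 29.5
tcp_pos: [0.5095, 0.1132, 0.1739]
ee_rot: [[0.988, 0.157, 0.0], [0.157, -0.988, 0.0], [0.0, -0.0, -1.0]]
wrist_force: [-0.4, -1.2, 0.5]
gripper_width: 1.0
gripper_force: 0.0
```

```bash
python3 - <<'E'
from h import *; from station import sense,capture
s=sense();print(s["time_s"],s["tcp_pos"]);go(s,(.5107,.112,.0345),8.95)
c=capture("wrist"); print(cases(c,(150,0,420,240))[1])
c=capture("top"); print(cases(c,(200,180,355,262))[1])
E
```

```text
29.5 [0.50954403 0.11320607 0.17386687]
rot [-0.    -0.     0.002] cm [ 0.09  0.14 13.94]
[(535.6, 73.6, 191, 132, -79.5)]
[(495.9, 136.1, 111, 99, -88.2), (524.6, -45.8, 134, 57, 17.3), (567.7, -178.2, 134, 57, -9.2)]
```

>>> {"op": "arm_command", "data": {
  "deltas": [
    [0,0,0,0.1,0.15,3,-1],
    [0,0,0,0.1,0.15,6,-1],
    [0,0,0,0.1,0.15,9,-1],
    [0,0,0,0.1,0.15,12,-1],
    [0,0,0,0.1,0.15,13.4,-1],
    [0,0,0,0.1,0.15,13.9,-1],
    [0,0,0,0.1,0.15,13.9,0],
    [0,0,0,0.1,0.15,13.9,1]
  ]
}}

```text
time_s: 30.27
tcp_pos: [0.5118, 0.111, 0.0352]
ee_rot: [[0.988, 0.155, 0.001], [0.155, -0.988, 0.0], [0.001, -0.0, -1.0]]
wrist_force: [0.6, -1.1, 1.0]
gripper_width: 0.922
gripper_force: 0.0
```

>>> {"op": "arm_command", "data": {
  "deltas": [
    [0,0,0,0,0,0,1],
    [0,0,0,0,0,0,1],
    [0,0,0,0,0,0,1],
    [0,0,0,0,0,0,1],
    [0,0,0,0,0,0,1],
    [0,0,0,0,0,0,1]
  ]
}}

```text
time_s: 30.77
tcp_pos: [0.5113, 0.1118, 0.0355]
ee_rot: [[0.988, 0.156, 0.001], [0.156, -0.988, 0.001], [0.002, -0.0, -1.0]]
wrist_force: [-0.8, 0.3, 6.0]
gripper_width: 0.644
gripper_force: 30.0
```

>>> {"op": "arm_command", "data": {
  "deltas": [
    [0,0,0,0,0,-2,1],
    [0,0,0,0,0,-5,1],
    [0,0,0,0,0,-8,1],
    [0,0,0,0,0,-11,1],
    [0,0,0,0,0,-11,1],
    [0,0,0,0,0,-11,1]
  ]
}}

```text
time_s: 31.27
tcp_pos: [0.5105, 0.1117, 0.1449]
ee_rot: [[0.988, 0.155, 0.001], [0.155, -0.988, 0.002], [0.001, -0.001, -1.0]]
wrist_force: [-1.2, -0.4, -6.4]
gripper_width: 0.643
gripper_force: 30.0
```

>>> {"op": "arm_command", "data": {
  "deltas": [
    [0,0.1,0,0,0,0,1],
    [0,0.1,0,0,0,0,1],
    [0,0.1,0,0,0,0,1],
    [0,0.1,0,0,0,0,1],
    [0,0.1,0,0,0,0,1],
    [0,0.1,0,0,0,0,1],
    [0,0.1,0,0,0,0,1],
    [0,0.1,0,0,0,0,1]
  ]
}}

```text
time_s: 31.93
tcp_pos: [0.5112, 0.1117, 0.1445]
ee_rot: [[0.983, 0.155, 0.098], [0.155, -0.988, 0.016], [0.1, -0.0, -0.995]]
wrist_force: [0.8, 0.3, -4.7]
gripper_width: 0.634
gripper_force: 30.0
```

>>> {"op": "arm_command", "data": {
  "deltas": [
    [0,0,0,0,0,0,1],
    [0,0,0,0,0,0,1],
    [0,0,0,0,0,0,1],
    [0,0,0,0,0,0,1],
    [0,0,0,0,0,0,1],
    [0,0,0,0,0,0,1],
    [0,0,0,0,0,0,1],
    [0,0,0,0,0,0,1]
  ]
}}

```text
time_s: 32.6
tcp_pos: [0.5108, 0.1115, 0.1446]
ee_rot: [[0.983, 0.156, 0.099], [0.155, -0.988, 0.016], [0.1, -0.0, -0.995]]
wrist_force: [-0.1, -1.0, -6.6]
gripper_width: 0.643
gripper_force: 30.0
```

>>> {"op": "arm_command", "data": {
  "deltas": [
    [0,0,0,0,0,0,1],
    [0,0,0,0,0,0,1],
    [0,-0.02,0,0,0,0,1],
    [0,-0.04,0,0,0,0,1],
    [0,-0.06,0,0,0,0,1],
    [0,-0.08,0,0,0,0,1],
    [0,-0.08,0,0,0,0,1],
    [0,-0.08,0,0,0,0,1]
  ]
}}

```text
time_s: 33.27
tcp_pos: [0.5111, 0.1116, 0.1445]
ee_rot: [[0.988, 0.155, 0.02], [0.155, -0.988, 0.003], [0.021, -0.0, -1.0]]
wrist_force: [0.0, 0.1, -5.2]
gripper_width: 0.642
gripper_force: 30.0
```

```bash
python3 r.py
```

```text
33.27 tcp [0.5111 0.1116 0.1445] F_tool [-0.05 -0.05  5.21] M_tool [-0.073 -0.057 -0.013] grip 0.642 30.0 tilt [ 0.021 -0.    -1.   ]
```

>>> {"op": "arm_command", "data": {
  "deltas": [
    [0,0,0,0,0,0,1]
  ]
}}

```text
time_s: 33.35
tcp_pos: [0.5107, 0.1114, 0.1444]
ee_rot: [[0.988, 0.156, 0.02], [0.156, -0.988, 0.003], [0.02, 0.0, -1.0]]
wrist_force: [0.6, 0.3, -5.7]
gripper_width: 0.641
gripper_force: 30.0
```

```bash
python3 r.py
```

```text
33.35 tcp [0.5107 0.1114 0.1444] F_tool [ 0.55 -0.19  5.74] M_tool [-0.061 -0.105  0.052] grip 0.641 30.0 tilt [ 0.02  0.   -1.  ]
```

>>> {"op": "arm_command", "data": {
  "deltas": [
    [0,0,0,0,0,0,1]
  ]
}}

```text
time_s: 33.43
tcp_pos: [0.5105, 0.1114, 0.1445]
ee_rot: [[0.988, 0.156, 0.02], [0.156, -0.988, 0.003], [0.02, 0.0, -1.0]]
wrist_force: [-0.0, -0.4, -5.9]
gripper_width: 0.641
gripper_force: 30.0
```

```bash
python3 r.py
```

```text
33.43 tcp [0.5105 0.1114 0.1445] F_tool [-0.2   0.38  5.89] M_tool [-0.033 -0.065  0.034] grip 0.641 30.0 tilt [ 0.02  0.   -1.  ]
```

>>> {"op": "arm_command", "data": {
  "deltas": [
    [0,0,0,0,0,0,1]
  ]
}}

```text
time_s: 33.52
tcp_pos: [0.5106, 0.1114, 0.1445]
ee_rot: [[0.988, 0.156, 0.02], [0.156, -0.988, 0.003], [0.02, 0.0, -1.0]]
wrist_force: [-0.9, -1.3, -5.5]
gripper_width: 0.64
gripper_force: 30.0
```

```bash
python3 r.py
```

```text
33.52 tcp [0.5106 0.1114 0.1445] F_tool [-1.17  1.16  5.48] M_tool [-0.022 -0.026  0.021] grip 0.64 30.0 tilt [ 0.02  0.   -1.  ]
```

>>> {"op": "arm_command", "data": {
  "deltas": [
    [0,0,0,0,0,0,1]
  ]
}}

```text
time_s: 33.6
tcp_pos: [0.5107, 0.1114, 0.1446]
ee_rot: [[0.988, 0.156, 0.02], [0.156, -0.988, 0.003], [0.02, -0.0, -1.0]]
wrist_force: [-0.0, -0.1, -5.8]
gripper_width: 0.638
gripper_force: 30.0
```

```bash
python3 r.py
```

```text
33.6 tcp [0.5107 0.1114 0.1446] F_tool [-0.17  0.13  5.77] M_tool [-0.093 -0.009 -0.041] grip 0.638 30.0 tilt [ 0.02 -0.   -1.  ]
```

>>> {"op": "arm_command", "data": {
  "deltas": [
    [0,-0.12,0,0,0,0,1],
    [0,-0.12,0,0,0,0,1],
    [0,-0.12,0,0,0,0,1],
    [0,-0.12,0,0,0,0,1],
    [0,-0.12,0,0,0,0,1],
    [0,-0.12,0,0,0,0,1],
    [0,-0.12,0,0,0,0,1],
    [0,-0.12,0,0,0,0,1]
  ]
}}

```text
time_s: 34.27
tcp_pos: [0.5106, 0.1115, 0.1449]
ee_rot: [[0.983, 0.156, -0.098], [0.155, -0.988, -0.015], [-0.099, -0.0, -0.995]]
wrist_force: [1.5, 0.3, -5.6]
gripper_width: 0.639
gripper_force: 30.0
```

>>> {"op": "arm_command", "data": {
  "deltas": [
    [0,0,0,0,0,0,1],
    [0,0,0,0,0,0,1],
    [0,0,0,0,0,0,1],
    [0,0,0,0,0,0,1],
    [0,0,0,0,0,0,1],
    [0,0,0,0,0,0,1],
    [0,0,0,0,0,0,1],
    [0,0,0,0,0,0,1]
  ]
}}

```text
time_s: 34.93
tcp_pos: [0.5108, 0.1115, 0.1445]
ee_rot: [[0.983, 0.156, -0.099], [0.155, -0.988, -0.016], [-0.1, 0.0, -0.995]]
wrist_force: [-0.5, -0.2, -6.4]
gripper_width: 0.639
gripper_force: 30.0
```

>>> {"op": "arm_command", "data": {
  "deltas": [
    [0,0,0,0,0,0,1],
    [0,0,0,0,0,0,1],
    [0,0.02,0,0,0,0,1],
    [0,0.04,0,0,0,0,1],
    [0,0.06,0,0,0,0,1],
    [0,0.08,0,0,0,0,1],
    [0,0.08,0,0,0,0,1],
    [0,0.08,0,0,0,0,1]
  ]
}}

```text
time_s: 35.6
tcp_pos: [0.5105, 0.1114, 0.1446]
ee_rot: [[0.988, 0.156, -0.02], [0.156, -0.988, -0.003], [-0.021, 0.0, -1.0]]
wrist_force: [0.6, 0.5, -4.9]
gripper_width: 0.642
gripper_force: 30.0
```

```bash
python3 r.py
```

```text
35.6 tcp [0.5105 0.1114 0.1446] F_tool [ 0.77 -0.41  4.9 ] M_tool [-0.042  0.057 -0.035] grip 0.642 30.0 tilt [-0.021  0.    -1.   ]
```

>>> {"op": "arm_command", "data": {
  "deltas": [
    [0,0,0,0,0,0,1]
  ]
}}

```text
time_s: 35.68
tcp_pos: [0.511, 0.1116, 0.1446]
ee_rot: [[0.988, 0.156, -0.02], [0.156, -0.988, -0.003], [-0.02, -0.0, -1.0]]
wrist_force: [0.2, -0.4, -5.7]
gripper_width: 0.642
gripper_force: 30.0
```

```bash
python3 r.py
```

```text
35.68 tcp [0.511  0.1116 0.1446] F_tool [0.21 0.4  5.68] M_tool [-0.06   0.076  0.055] grip 0.642 30.0 tilt [-0.02 -0.   -1.  ]
```

>>> {"op": "arm_command", "data": {
  "deltas": [
    [0,0,0,0,0,0,1]
  ]
}}

```text
time_s: 35.77
tcp_pos: [0.5111, 0.1116, 0.1446]
ee_rot: [[0.988, 0.156, -0.02], [0.156, -0.988, -0.003], [-0.02, -0.0, -1.0]]
wrist_force: [0.2, -0.6, -6.0]
gripper_width: 0.638
gripper_force: 30.0
```

```bash
python3 r.py
```

```text
35.77 tcp [0.5111 0.1116 0.1446] F_tool [0.24 0.61 5.98] M_tool [-0.026  0.06   0.042] grip 0.638 30.0 tilt [-0.02 -0.   -1.  ]
```

>>> {"op": "arm_command", "data": {
  "deltas": [
    [0,0,0,0,0,0,1]
  ]
}}

```text
time_s: 35.85
tcp_pos: [0.511, 0.1116, 0.1445]
ee_rot: [[0.988, 0.155, -0.02], [0.155, -0.988, -0.003], [-0.02, 0.0, -1.0]]
wrist_force: [-0.1, 0.2, -6.7]
gripper_width: 0.643
gripper_force: 30.0
```

```bash
python3 r.py
```

```text
35.85 tcp [0.511  0.1116 0.1445] F_tool [ 0.1  -0.18  6.75] M_tool [-0.034  0.082 -0.024] grip 0.643 30.0 tilt [-0.02  0.   -1.  ]
```

>>> {"op": "arm_command", "data": {
  "deltas": [
    [0,0,0,0,0,0,1]
  ]
}}

```text
time_s: 35.93
tcp_pos: [0.511, 0.1115, 0.1445]
ee_rot: [[0.988, 0.155, -0.02], [0.155, -0.988, -0.003], [-0.02, 0.0, -1.0]]
wrist_force: [1.1, -0.9, -5.3]
gripper_width: 0.64
gripper_force: 30.0
```

```bash
python3 r.py
```

```text
35.93 tcp [0.511  0.1115 0.1445] F_tool [1.06 1.02 5.25] M_tool [-0.022  0.003  0.062] grip 0.64 30.0 tilt [-0.02  0.   -1.  ]
```

Still ambiguous: settled My difference is -0.108 N·m against an expected -0.16 silent or -0.08 rattling. I'll tilt further and also read the joint efforts, since joint 5 pitches almost about tool y here.

```bash
cat > r.py <<'E'
from station import sense
import numpy as np
s=sense();R=s["ee_rot"];print(round(s["time_s"],2),"F",(R.T@s["wrist_force"]).round(2),"My",(R.T@s["moment"]).round(3)[1],"x-up",R[2,0].round(4),"eff",s["effort"][1:].round(3))
E
python3 r.py; python3 r.py
```

```text
35.93 F [1.06 1.02 5.25] My 0.003 x-up -0.0202 eff [-3.5348e+01  1.7520e+01  4.1340e+00  4.8000e-02  1.0000e-03]
35.93 F [1.06 1.02 5.25] My 0.003 x-up -0.0202 eff [-3.5348e+01  1.7520e+01  4.1340e+00  4.8000e-02  1.0000e-03]
```

>>> {"op": "arm_command", "data": {
  "deltas": [
    [0,-0.12,0,0,0,0,1],
    [0,-0.24,0,0,0,0,1],
    [0,-0.24,0,0,0,0,1],
    [0,-0.24,0,0,0,0,1],
    [0,-0.24,0,0,0,0,1],
    [0,-0.24,0,0,0,0,1],
    [0,-0.24,0,0,0,0,1],
    [0,-0.24,0,0,0,0,1]
  ]
}}

```text
time_s: 36.6
tcp_pos: [0.5104, 0.1115, 0.1452]
ee_rot: [[0.955, 0.156, -0.253], [0.151, -0.988, -0.04], [-0.256, -0.0, -0.967]]
wrist_force: [0.4, -0.9, -5.5]
gripper_width: 0.64
gripper_force: 30.0
```

>>> {"op": "arm_command", "data": {
  "deltas": [
    [0,0,0,0,0,0,1],
    [0,0,0,0,0,0,1],
    [0,0,0,0,0,0,1],
    [0,0,0,0,0,0,1],
    [0,0.06,0,0,0,0,1],
    [0,0.12,0,0,0,0,1],
    [0,0.18,0,0,0,0,1],
    [0,0.22,0,0,0,0,1]
  ]
}}

```text
time_s: 37.27
tcp_pos: [0.51, 0.1111, 0.1446]
ee_rot: [[0.987, 0.156, -0.038], [0.155, -0.988, -0.006], [-0.039, 0.0, -0.999]]
wrist_force: [-0.8, 0.3, -5.2]
gripper_width: 0.646
gripper_force: 30.0
```

>>> {"op": "arm_command", "data": {
  "deltas": [
    [0,0.02,0,0,0,0,1],
    [0,0.02,0,0,0,0,1],
    [0,0.02,0,0,0,0,1],
    [0,0.02,0,0,0,0,1]
  ]
}}

```text
time_s: 37.6
tcp_pos: [0.511, 0.1116, 0.1446]
ee_rot: [[0.988, 0.156, -0.02], [0.156, -0.988, -0.003], [-0.02, 0.0, -1.0]]
wrist_force: [0.5, -0.5, -4.1]
gripper_width: 0.639
gripper_force: 30.0
```

```bash
python3 r.py
```

```text
37.6 F [0.52 0.61 4.08] My 0.118 x-up -0.0205 eff [-3.5615e+01  1.7307e+01  4.1030e+00  1.3000e-02  1.0000e-03]
```

>>> {"op": "arm_command", "data": {
  "deltas": [
    [0,0,0,0,0,0,1]
  ]
}}

```text
time_s: 37.68
tcp_pos: [0.5112, 0.1116, 0.1444]
ee_rot: [[0.988, 0.155, -0.02], [0.155, -0.988, -0.003], [-0.02, 0.0, -1.0]]
wrist_force: [-0.4, -0.2, -5.5]
gripper_width: 0.642
gripper_force: 30.0
```

```bash
python3 r.py
```

```text
37.68 F [-0.3   0.12  5.55] My 0.032 x-up -0.0205 eff [-3.5543e+01  1.7446e+01  4.1250e+00  3.2000e-02  2.0000e-03]
```

>>> {"op": "arm_command", "data": {
  "deltas": [
    [0,0,0,0,0,0,1]
  ]
}}

```text
time_s: 37.77
tcp_pos: [0.5111, 0.1116, 0.1444]
ee_rot: [[0.988, 0.155, -0.02], [0.155, -0.988, -0.003], [-0.021, 0.0, -1.0]]
wrist_force: [-0.1, 0.5, -6.0]
gripper_width: 0.642
gripper_force: 30.0
```

```bash
python3 r.py
```

```text
37.77 F [ 0.06 -0.48  5.95] My 0.043 x-up -0.0205 eff [-3.5458e+01  1.7510e+01  4.1340e+00  4.3000e-02  1.0000e-03]
```

>>> {"op": "arm_command", "data": {
  "deltas": [
    [0,0.12,0,0,0,0,1],
    [0,0.24,0,0,0,0,1],
    [0,0.24,0,0,0,0,1],
    [0,0.24,0,0,0,0,1],
    [0,0.24,0,0,0,0,1],
    [0,0.24,0,0,0,0,1],
    [0,0.24,0,0,0,0,1],
    [0,0.24,0,0,0,0,1]
  ]
}}

```text
time_s: 38.43
tcp_pos: [0.5119, 0.112, 0.1449]
ee_rot: [[0.964, 0.155, 0.216], [0.151, -0.988, 0.034], [0.219, -0.0, -0.976]]
wrist_force: [-0.2, 0.1, -5.6]
gripper_width: 0.64
gripper_force: 30.0
```

>>> {"op": "arm_command", "data": {
  "deltas": [
    [0,0,0,0,0,0,1],
    [0,0,0,0,0,0,1],
    [0,0,0,0,0,0,1],
    [0,0,0,0,0,0,1],
    [0,-0.06,0,0,0,0,1],
    [0,-0.12,0,0,0,0,1],
    [0,-0.18,0,0,0,0,1],
    [0,-0.22,0,0,0,0,1]
  ]
}}

```text
time_s: 39.1
tcp_pos: [0.5121, 0.1122, 0.145]
ee_rot: [[0.988, 0.156, -0.0], [0.156, -0.988, 0.001], [-0.0, -0.001, -1.0]]
wrist_force: [1.0, 0.1, -5.5]
gripper_width: 0.641
gripper_force: 30.0
```

>>> {"op": "arm_command", "data": {
  "deltas": [
    [0,-0.02,0,0,0,0,1],
    [0,-0.02,0,0,0,0,1],
    [0,-0.02,0,0,0,0,1],
    [0,-0.02,0,0,0,0,1]
  ]
}}

```text
time_s: 39.43
tcp_pos: [0.5105, 0.1114, 0.1444]
ee_rot: [[0.988, 0.156, -0.02], [0.155, -0.988, -0.003], [-0.02, 0.0, -1.0]]
wrist_force: [-0.2, -0.6, -4.6]
gripper_width: 0.641
gripper_force: 30.0
```

```bash
python3 r.py
```

```text
39.43 F [-0.23  0.57  4.63] My 0.103 x-up -0.0198 eff [-3.4953e+01  1.7647e+01  4.1400e+00  1.1000e-02 -0.0000e+00]
```

>>> {"op": "arm_command", "data": {
  "deltas": [
    [0,0,0,0,0,0,1]
  ]
}}

```text
time_s: 39.52
tcp_pos: [0.5104, 0.1114, 0.1445]
ee_rot: [[0.988, 0.156, -0.02], [0.156, -0.988, -0.003], [-0.02, 0.0, -1.0]]
wrist_force: [0.7, 0.8, -5.3]
gripper_width: 0.639
gripper_force: 30.0
```

```bash
python3 r.py
```

```text
39.52 F [ 0.88 -0.65  5.24] My 0.093 x-up -0.0198 eff [-3.5005e+01  1.7489e+01  4.1150e+00 -1.0000e-02 -0.0000e+00]
```

>>> {"op": "arm_command", "data": {
  "deltas": [
    [0,0,0,0,0,0,1]
  ]
}}

```text
time_s: 39.6
tcp_pos: [0.5105, 0.1114, 0.1446]
ee_rot: [[0.988, 0.156, -0.019], [0.156, -0.988, -0.003], [-0.02, 0.0, -1.0]]
wrist_force: [0.1, 0.9, -5.8]
gripper_width: 0.644
gripper_force: 30.0
```

```bash
python3 r.py
```

```text
39.6 F [ 0.37 -0.9   5.83] My 0.158 x-up -0.0197 eff [-3.5076e+01  1.7420e+01  4.1060e+00 -2.0000e-02 -0.0000e+00]
```

My last turns happened to return to the same pose twice (x-up -0.020), once after tipping each way. My was about 0.06 after one and 0.12 after the other, as a ball at opposite ends would give. If that's real, it will roll to +x as I hold still, and My and the efforts will return to the earlier values.

>>> {"op": "arm_command", "data": {
  "deltas": [
    [0,0,0,0,0,0,1],
    [0,0,0,0,0,0,1],
    [0,0,0,0,0,0,1]
  ]
}}

```text
time_s: 39.85
tcp_pos: [0.5108, 0.1115, 0.1447]
ee_rot: [[0.988, 0.156, -0.019], [0.156, -0.988, -0.003], [-0.02, -0.0, -1.0]]
wrist_force: [0.0, 0.1, -6.0]
gripper_width: 0.644
gripper_force: 30.0
```

```bash
python3 r.py
```

```text
39.85 F [ 0.14 -0.07  5.98] My 0.081 x-up -0.0197 eff [-3.5232e+01  1.7417e+01  4.1080e+00 -2.4000e-02  1.0000e-03]
```

>>> {"op": "arm_command", "data": {
  "deltas": [
    [0,0,0,0,0,0,1],
    [0,0,0,0,0,0,1],
    [0,0,0,0,0,0,1]
  ]
}}

```text
time_s: 40.1
tcp_pos: [0.5108, 0.1115, 0.1445]
ee_rot: [[0.988, 0.156, -0.02], [0.156, -0.988, -0.003], [-0.02, 0.0, -1.0]]
wrist_force: [-0.5, -0.5, -4.3]
gripper_width: 0.638
gripper_force: 30.0
```

```bash
python3 r.py
```

```text
40.1 F [-0.46  0.38  4.3 ] My 0.108 x-up -0.02 eff [-3.5248e+01  1.7430e+01  4.1090e+00 -2.5000e-02  1.0000e-03]
```

>>> {"op": "arm_command", "data": {
  "deltas": [
    [0,0,0,0,0,0,1],
    [0,0,0,0,0,0,1],
    [0,0,0,0,0,0,1]
  ]
}}

```text
time_s: 40.35
tcp_pos: [0.5109, 0.1115, 0.1445]
ee_rot: [[0.988, 0.156, -0.02], [0.156, -0.988, -0.003], [-0.02, 0.0, -1.0]]
wrist_force: [-0.1, 0.1, -5.9]
gripper_width: 0.64
gripper_force: 30.0
```

```bash
python3 r.py
```

```text
40.35 F [ 0.06 -0.13  5.9 ] My 0.099 x-up -0.02 eff [-3.5231e+01  1.7431e+01  4.1080e+00 -2.5000e-02  1.0000e-03]
```

>>> {"op": "arm_command", "data": {
  "deltas": [
    [0,0,0,0,0,0,1],
    [0,0,0,0,0,0,1],
    [0,0,0,0,0,0,1]
  ]
}}

```text
time_s: 40.6
tcp_pos: [0.5108, 0.1115, 0.1446]
ee_rot: [[0.988, 0.156, -0.02], [0.156, -0.988, -0.003], [-0.02, 0.0, -1.0]]
wrist_force: [0.9, -0.2, -5.8]
gripper_width: 0.644
gripper_force: 30.0
```

```bash
python3 r.py
```

```text
40.6 F [0.95 0.34 5.81] My 0.149 x-up -0.02 eff [-3.5225e+01  1.7431e+01  4.1080e+00 -2.5000e-02  1.0000e-03]
```

>>> {"op": "arm_command", "data": {
  "deltas": [
    [0,0,0,0,0,0,1],
    [0,0,0,0,0,0,1],
    [0,0,0,0,0,0,1]
  ]
}}

```text
time_s: 40.85
tcp_pos: [0.5109, 0.1115, 0.1446]
ee_rot: [[0.988, 0.156, -0.02], [0.156, -0.988, -0.003], [-0.02, 0.0, -1.0]]
wrist_force: [0.6, -0.4, -5.3]
gripper_width: 0.636
gripper_force: 30.0
```

```bash
python3 r.py
```

```text
40.85 F [0.68 0.5  5.32] My 0.146 x-up -0.0199 eff [-3.5224e+01  1.7431e+01  4.1080e+00 -2.5000e-02  1.0000e-03]
```

>>> {"op": "arm_command", "data": {
  "deltas": [
    [0,0,0,0,0,0,1],
    [0,0,0,0,0,0,1],
    [0,0,0,0,0,0,1]
  ]
}}

```text
time_s: 41.1
tcp_pos: [0.5108, 0.1115, 0.1445]
ee_rot: [[0.988, 0.156, -0.02], [0.155, -0.988, -0.003], [-0.02, 0.0, -1.0]]
wrist_force: [-0.4, -0.7, -5.1]
gripper_width: 0.642
gripper_force: 30.0
```

```bash
python3 r.py
```

```text
41.1 F [-0.44  0.57  5.09] My 0.099 x-up -0.02 eff [-3.5225e+01  1.7431e+01  4.1080e+00 -2.5000e-02  1.0000e-03]
```

>>> {"op": "arm_command", "data": {
  "deltas": [
    [0,-0.12,0,0,0,0,1],
    [0,-0.24,0,0,0,0,1],
    [0,-0.24,0,0,0,0,1],
    [0,-0.24,0,0,0,0,1],
    [0,-0.24,0,0,0,0,1],
    [0,-0.24,0,0,0,0,1],
    [0,-0.24,0,0,0,0,1],
    [0,-0.24,0,0,0,0,1]
  ]
}}

```text
time_s: 41.77
tcp_pos: [0.5103, 0.1114, 0.1451]
ee_rot: [[0.955, 0.156, -0.253], [0.151, -0.988, -0.04], [-0.256, -0.0, -0.967]]
wrist_force: [0.1, 0.5, -5.1]
gripper_width: 0.639
gripper_force: 30.0
```

>>> {"op": "arm_command", "data": {
  "deltas": [
    [0,0,0,0,0,0,1],
    [0,0,0,0,0,0,1],
    [0,0,0,0,0,0,1],
    [0,0,0,0,0,0,1],
    [0,0.06,0,0,0,0,1],
    [0,0.12,0,0,0,0,1],
    [0,0.18,0,0,0,0,1],
    [0,0.24,0,0,0,0,1]
  ]
}}

```text
time_s: 42.43
tcp_pos: [0.5107, 0.1114, 0.1446]
ee_rot: [[0.988, 0.155, -0.018], [0.155, -0.988, -0.003], [-0.018, 0.0, -1.0]]
wrist_force: [0.3, -0.8, -3.9]
gripper_width: 0.641
gripper_force: 30.0
```

>>> {"op": "arm_command", "data": {
  "deltas": [
    [0,0,0,0,0,0,1],
    [0,0,0,0,0,0,1],
    [0,0,0,0,0,0,1],
    [0,0,0,0,0,0,1],
    [0,0,0,0,0,0,1],
    [0,0,0,0,0,0,1]
  ]
}}

```text
time_s: 42.93
tcp_pos: [0.5112, 0.1116, 0.1443]
ee_rot: [[0.988, 0.155, -0.02], [0.155, -0.988, -0.003], [-0.021, 0.0, -1.0]]
wrist_force: [-0.1, -0.4, -5.3]
gripper_width: 0.638
gripper_force: 30.0
```

```bash
python3 r.py
```

```text
42.93 F [-0.04  0.35  5.27] My 0.057 x-up -0.0207 eff [-3.5441e+01  1.7542e+01  4.1330e+00  4.1000e-02  2.0000e-03]
```

>>> {"op": "arm_command", "data": {
  "deltas": [
    [0,0,0,0,0,0,1]
  ]
}}

```text
time_s: 43.02
tcp_pos: [0.5111, 0.1115, 0.1443]
ee_rot: [[0.988, 0.155, -0.02], [0.155, -0.988, -0.003], [-0.021, 0.0, -1.0]]
wrist_force: [0.2, -0.1, -4.9]
gripper_width: 0.641
gripper_force: 30.0
```

```bash
python3 r.py
```

```text
43.02 F [0.24 0.13 4.91] My 0.058 x-up -0.0207 eff [-3.5344e+01  1.7538e+01  4.1310e+00  4.3000e-02  2.0000e-03]
```

>>> {"op": "arm_command", "data": {
  "deltas": [
    [0,0,0,0,0,0,1]
  ]
}}

```text
time_s: 43.1
tcp_pos: [0.5109, 0.1115, 0.1444]
ee_rot: [[0.988, 0.155, -0.02], [0.155, -0.988, -0.003], [-0.021, 0.0, -1.0]]
wrist_force: [-0.3, -0.4, -5.5]
gripper_width: 0.639
gripper_force: 30.0
```

```bash
python3 r.py
```

```text
43.1 F [-0.22  0.4   5.49] My 0.08 x-up -0.0205 eff [-3.5284e+01  1.7525e+01  4.1290e+00  4.4000e-02  1.0000e-03]
```

>>> {"op": "arm_command", "data": {
  "deltas": [
    [0,0,0,0,0,0,1]
  ]
}}

```text
time_s: 43.18
tcp_pos: [0.5109, 0.1115, 0.1445]
ee_rot: [[0.988, 0.155, -0.02], [0.155, -0.988, -0.003], [-0.02, 0.0, -1.0]]
wrist_force: [0.5, -0.8, -5.6]
gripper_width: 0.638
gripper_force: 30.0
```

```bash
python3 r.py
```

```text
43.18 F [0.49 0.87 5.59] My 0.101 x-up -0.0203 eff [-3.5256e+01  1.7513e+01  4.1270e+00  4.4000e-02  1.0000e-03]
```

>>> {"op": "arm_command", "data": {
  "deltas": [
    [0,0,0,0,0,0,1]
  ]
}}

```text
time_s: 43.27
tcp_pos: [0.5108, 0.1115, 0.1445]
ee_rot: [[0.988, 0.155, -0.02], [0.155, -0.988, -0.003], [-0.02, 0.0, -1.0]]
wrist_force: [-0.2, 0.3, -5.5]
gripper_width: 0.646
gripper_force: 30.0
```

```bash
python3 r.py
```

```text
43.27 F [ 0.   -0.3   5.49] My 0.068 x-up -0.0202 eff [-3.5249e+01  1.7506e+01  4.1270e+00  4.5000e-02  1.0000e-03]
```

The wrist moment and noise-free efforts moved back, as expected for a ball at the other end. For a final check, I'll tip gently to +0.05 and hold. A rolling ball should make the efforts jump while the pose stays fixed.

>>> {"op": "arm_command", "data": {
  "deltas": [
    [0,0.07,0,0,0,0,1],
    [0,0.07,0,0,0,0,1],
    [0,0.07,0,0,0,0,1],
    [0,0.07,0,0,0,0,1]
  ]
}}

```text
time_s: 43.6
tcp_pos: [0.511, 0.1116, 0.1449]
ee_rot: [[0.987, 0.156, 0.049], [0.156, -0.988, 0.008], [0.049, -0.0, -0.999]]
wrist_force: [0.5, -0.7, -5.4]
gripper_width: 0.639
gripper_force: 30.0
```

```bash
python3 r.py
```

```text
43.6 F [0.17 0.75 5.38] My -0.102 x-up 0.0494 eff [-3.3738e+01  1.7004e+01  4.0200e+00  2.1000e-01 -1.0000e-03]
```

>>> {"op": "arm_command", "data": {
  "deltas": [
    [0,0,0,0,0,0,1]
  ]
}}

```text
time_s: 43.68
tcp_pos: [0.5114, 0.1118, 0.1448]
ee_rot: [[0.987, 0.156, 0.049], [0.155, -0.988, 0.008], [0.05, -0.0, -0.999]]
wrist_force: [-0.4, 0.4, -5.6]
gripper_width: 0.639
gripper_force: 30.0
```

```bash
python3 r.py
```

```text
43.68 F [-0.59 -0.45  5.55] My -0.168 x-up 0.05 eff [-3.3726e+01  1.7263e+01  4.0670e+00  2.4300e-01  1.0000e-03]
```

>>> {"op": "arm_command", "data": {
  "deltas": [
    [0,0,0,0,0,0,1]
  ]
}}

```text
time_s: 43.77
tcp_pos: [0.5113, 0.1117, 0.1447]
ee_rot: [[0.987, 0.155, 0.049], [0.155, -0.988, 0.008], [0.05, -0.0, -0.999]]
wrist_force: [-0.4, 0.1, -5.8]
gripper_width: 0.643
gripper_force: 30.0
```

```bash
python3 r.py
```

```text
43.77 F [-0.7  -0.21  5.77] My -0.189 x-up 0.0499 eff [-33.69   17.412   4.093   0.263   0.   ]
```

>>> {"op": "arm_command", "data": {
  "deltas": [
    [0,0,0,0,0,0,1]
  ]
}}

```text
time_s: 43.85
tcp_pos: [0.5112, 0.1116, 0.1445]
ee_rot: [[0.987, 0.155, 0.049], [0.155, -0.988, 0.008], [0.05, -0.0, -0.999]]
wrist_force: [-0.1, -0.1, -5.2]
gripper_width: 0.637
gripper_force: 30.0
```

```bash
python3 r.py
```

```text
43.85 F [-0.37  0.07  5.17] My -0.202 x-up 0.0498 eff [-3.3630e+01  1.7455e+01  4.0990e+00  2.6800e-01 -1.0000e-03]
```

>>> {"op": "arm_command", "data": {
  "deltas": [
    [0,0,0,0,0,0,1]
  ]
}}

```text
time_s: 43.93
tcp_pos: [0.511, 0.1115, 0.1445]
ee_rot: [[0.987, 0.155, 0.049], [0.155, -0.988, 0.008], [0.05, 0.0, -0.999]]
wrist_force: [-0.3, -0.5, -5.5]
gripper_width: 0.638
gripper_force: 30.0
```

```bash
python3 r.py
```

```text
43.93 F [-0.63  0.46  5.48] My -0.17 x-up 0.0497 eff [-3.3575e+01  1.7453e+01  4.0970e+00  2.6600e-01 -1.0000e-03]
```

>>> {"op": "arm_command", "data": {
  "deltas": [
    [0,0,0,0,0,0,1]
  ]
}}

```text
time_s: 44.02
tcp_pos: [0.5109, 0.1115, 0.1445]
ee_rot: [[0.987, 0.156, 0.049], [0.155, -0.988, 0.008], [0.05, 0.0, -0.999]]
wrist_force: [-0.3, -0.2, -6.1]
gripper_width: 0.64
gripper_force: 30.0
```

```bash
python3 r.py
```

```text
44.02 F [-0.62  0.11  6.07] My -0.142 x-up 0.0498 eff [-3.3535e+01  1.7438e+01  4.0940e+00  2.6300e-01 -1.0000e-03]
```

>>> {"op": "arm_command", "data": {
  "deltas": [
    [0,0,0,0,0,0,1]
  ]
}}

```text
time_s: 44.1
tcp_pos: [0.5109, 0.1115, 0.1445]
ee_rot: [[0.987, 0.155, 0.049], [0.155, -0.988, 0.008], [0.05, 0.0, -0.999]]
wrist_force: [-0.4, -0.9, -5.1]
gripper_width: 0.645
gripper_force: 30.0
```

```bash
python3 r.py
```

```text
44.1 F [-0.79  0.82  5.05] My -0.167 x-up 0.0498 eff [-3.3512e+01  1.7423e+01  4.0910e+00  2.5900e-01 -2.0000e-03]
```

>>> {"op": "arm_command", "data": {
  "deltas": [
    [0,0,0,0,0,0,1]
  ]
}}

```text
time_s: 44.18
tcp_pos: [0.5109, 0.1115, 0.1445]
ee_rot: [[0.987, 0.156, 0.049], [0.155, -0.988, 0.008], [0.05, 0.0, -0.999]]
wrist_force: [0.1, -0.6, -5.5]
gripper_width: 0.641
gripper_force: 30.0
```

```bash
python3 r.py
```

```text
44.18 F [-0.26  0.6   5.54] My -0.199 x-up 0.0499 eff [-3.3500e+01  1.7412e+01  4.0890e+00  2.5600e-01 -2.0000e-03]
```

>>> {"op": "arm_command", "data": {
  "deltas": [
    [0,0,0,0,0,0,1]
  ]
}}

```text
time_s: 44.27
tcp_pos: [0.5108, 0.1115, 0.1445]
ee_rot: [[0.987, 0.156, 0.049], [0.155, -0.988, 0.008], [0.05, 0.0, -0.999]]
wrist_force: [-0.9, -0.4, -5.9]
gripper_width: 0.646
gripper_force: 30.0
```

```bash
python3 r.py
```

```text
44.27 F [-1.27  0.26  5.84] My -0.19 x-up 0.0499 eff [-3.3496e+01  1.7404e+01  4.0880e+00  2.5200e-01 -2.0000e-03]
```

>>> {"op": "arm_command", "data": {
  "deltas": [
    [0,0,0,0,0,0,1]
  ]
}}

```text
time_s: 44.35
tcp_pos: [0.5108, 0.1115, 0.1445]
ee_rot: [[0.987, 0.156, 0.049], [0.155, -0.988, 0.008], [0.05, -0.0, -0.999]]
wrist_force: [-0.6, 0.4, -4.7]
gripper_width: 0.641
gripper_force: 30.0
```

```bash
python3 r.py
```

```text
44.35 F [-0.82 -0.45  4.71] My -0.179 x-up 0.0499 eff [-3.3496e+01  1.7398e+01  4.0870e+00  2.4900e-01 -2.0000e-03]
```

>>> {"op": "arm_command", "data": {
  "deltas": [
    [0,0,0,0,0,0,1],
    [0,0,0,0,0,0,1]
  ]
}}

```text
time_s: 44.52
tcp_pos: [0.5109, 0.1115, 0.1446]
ee_rot: [[0.987, 0.156, 0.049], [0.155, -0.988, 0.008], [0.05, -0.0, -0.999]]
wrist_force: [-0.1, -0.1, -5.5]
gripper_width: 0.644
gripper_force: 30.0
```

```bash
python3 r.py
```

```text
44.52 F [-0.34  0.06  5.5 ] My -0.238 x-up 0.0501 eff [-3.3499e+01  1.7389e+01  4.0840e+00  2.4100e-01 -2.0000e-03]
```

>>> {"op": "arm_command", "data": {
  "deltas": [
    [0,0,0,0,0,0,1],
    [0,0,0,0,0,0,1]
  ]
}}

```text
time_s: 44.68
tcp_pos: [0.5108, 0.1115, 0.1446]
ee_rot: [[0.987, 0.156, 0.049], [0.155, -0.988, 0.008], [0.05, -0.0, -0.999]]
wrist_force: [-0.4, -0.0, -5.3]
gripper_width: 0.644
gripper_force: 30.0
```

```bash
python3 r.py
```

```text
44.68 F [-0.61 -0.04  5.27] My -0.17 x-up 0.0501 eff [-3.3496e+01  1.7381e+01  4.0820e+00  2.3300e-01 -2.0000e-03]
```

Joint 5's effort creeps steadily from 0.268 to 0.233 N·m with the pose fixed, so something is rolling inside the left case. That is the rattling one. I'll level it and carry it out.

>>> {"op": "arm_command", "data": {
  "deltas": [
    [0,-0.05,0,0,0,0,1],
    [0,-0.05,0,0,0,0,1],
    [0,-0.05,0,0,0,0,1]
  ]
}}

```text
time_s: 44.93
tcp_pos: [0.5116, 0.1118, 0.1446]
ee_rot: [[0.988, 0.155, 0.002], [0.155, -0.988, 0.001], [0.002, -0.0, -1.0]]
wrist_force: [-0.9, 0.4, -5.0]
gripper_width: 0.644
gripper_force: 30.0
```

```bash
python3 - <<'E'
from h import *; from station import sense
s=sense();print(s["tcp_pos"],s["ee_rot"][2]);go(s,(.720,.058,.21),8.95)
E
```

```text
[0.51160948 0.11176598 0.14457562] [ 1.83657223e-03 -2.84263647e-04 -9.99998273e-01]
rot [-0.    -0.002 -0.   ] cm [19.76  8.54 -6.51]
```

>>> {"op": "arm_command", "data": {
  "deltas": [
    [0,0,0,1,0.4,-2,1],
    [0,0,0,3,1.3,-4,1],
    [0,0,0,5.5,2.4,-6,1],
    [0,0,0,8,3.5,-6.5,1],
    [0,0,0,10.5,4.5,-6.5,1],
    [0,0,0,13,5.6,-6.5,1],
    [0,0,0,15.5,6.7,-6.5,1],
    [0,0,0,17.5,7.5,-6.5,1]
  ]
}}

```text
time_s: 45.6
tcp_pos: [0.6968, 0.0639, 0.2087]
ee_rot: [[0.988, 0.155, 0.0], [0.155, -0.988, -0.0], [0.0, 0.0, -1.0]]
wrist_force: [0.2, 0.3, -4.1]
gripper_width: 0.644
gripper_force: 30.0
```

>>> {"op": "arm_command", "data": {
  "deltas": [
    [0,0,0,1.2,0.5,0,1],
    [0,0,0,1.9,0.8,0,1],
    [0,0,0,2.2,1,0,1],
    [0,0,0,2.2,1,0,1],
    [0,0,0,2.2,1,0,1],
    [0,0,0,2.2,1,0,1],
    [0,0,0,2.2,1,0,1],
    [0,0,0,2.2,1,0,1]
  ]
}}

```text
time_s: 46.27
tcp_pos: [0.7182, 0.0585, 0.2101]
ee_rot: [[0.988, 0.156, 0.0], [0.156, -0.988, 0.0], [0.0, -0.0, -1.0]]
wrist_force: [-0.1, -0.0, -5.5]
gripper_width: 0.645
gripper_force: 30.0
```

>>> {"op": "arm_command", "data": {
  "deltas": [
    [0,0,0,0,0,0,1],
    [0,0,0,0,0,0,1],
    [0,0,0,0,0,0,1],
    [0,0,0,0,0,0,1],
    [0,0,0,0,0,0,1],
    [0,0,0,0,0,0,1],
    [0,0,0,0,0,0,1],
    [0,0,0,0,0,0,1]
  ]
}}

```text
time_s: 46.93
tcp_pos: [0.7186, 0.0581, 0.2095]
ee_rot: [[0.988, 0.156, -0.0], [0.156, -0.988, -0.0], [-0.0, 0.0, -1.0]]
wrist_force: [0.4, 0.4, -6.1]
gripper_width: 0.642
gripper_force: 30.0
```

```bash
python3 r.py; python3 - <<'E'
from h import *; from station import sense,capture
s=sense();print(s["tcp_pos"],s["ee_rot"].round(4),np.abs(s["joint_velocities"]).max())
c=capture("scene"); cv2.imwrite("pics/end.png",c["pixels"])
E
```

```text
46.93 F [ 0.48 -0.35  6.11] My -0.065 x-up -0.0001 eff [-52.085  21.258   5.008   0.077  -0.   ]
[0.71864486 0.05813845 0.2095036 ] [[ 9.878e-01  1.555e-01 -1.000e-04]
 [ 1.555e-01 -9.878e-01 -1.000e-04]
 [-1.000e-04  0.000e+00 -1.000e+00]] 0.09967568601894407
```

View pics/end.png

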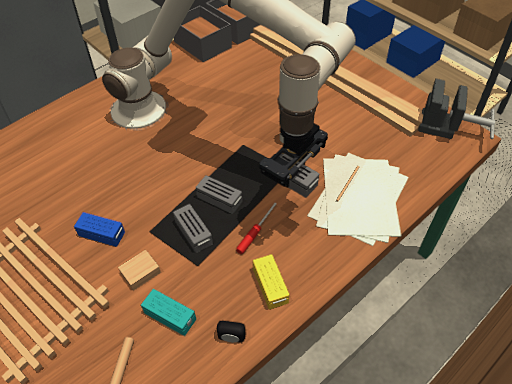

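The case is held level at about (298,175) past the mat's far edge. The two silent cases stand on the mat at (219,192) and (193,226), and the screwdriver and offcut haven't moved. The glue is hidden behind the arm, which kept clear of it.

```bash
python3 -c "
from station import finish_job
print(finish_job())"
```

```text
the job is handed in; nothing more can be done
None
```

I handed the job in at about 47 s: all three cases were shaken left to right and set back, and the left case, which I judged to be the rattler, is held out level about 18 cm up past the mat's far edge; I re-lifted it for tilt tests because the shaking was inconclusive, and I did not repeat those closer tests on the middle case.

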